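Pot up the two desk plants

TASK

Put the two desk plants together again, round with round and square with square: first stand each empty white cover pot upright in the middle of the wooden saucer of its own shape, and only when both pots stand there, lower each plant in its terracotta-coloured grow pot all the way down into the cover pot of its own shape. Set everything down gently without dropping it, keep plants and pots upright throughout, let go of everything, and leave the book, the calculator and the tumbler where they are.

Things in the scene. Friction and masses are not known exactly. Their poses are not given: they have to be found in the camera images.
- round_saucer: Round light-wood saucer, fixed to the desk: 104 mm across and 10 mm high, a shallow dish with a 4 mm rim; its floor is 4 mm above the desk and 90 mm across. Origin at the centre of its underside, z up.
- square_saucer: Square light-wood saucer, fixed to the desk: 104 x 104 mm and 10 mm high, a shallow dish with a 4 mm rim; its floor is 4 mm above the desk and 96 x 96 mm. Origin at the centre of its underside, z up, x and y parallel to the sides.
- round_cover: Round white ceramic cover pot, open at the top and empty at the start, loose: outside 66 mm across (65 at the foot), 48 mm high, walls 3 mm, inside at least 58 mm across, inner floor 5 mm above its underside; 0.15 to 0.27 kg. Origin at the centre of its underside, z up. Can be gripped across its outside from above.
- square_cover: Square white ceramic cover pot, open at the top and empty at the start, loose: outside 66 x 66 mm, 48 mm high, walls 3 mm, inside 60 x 60 mm, inner floor 5 mm above its underside; 0.15 to 0.27 kg. Origin at the centre of its underside, z up, x and y parallel to the sides. Can be gripped across two opposite sides from above. It may stand turned in its saucer.
- round_plant: Small ball cactus in a round terracotta-coloured grow pot, loose, one rigid piece: pot 82 mm high, 48 mm across over the upper 40 mm, narrowing below that to 40 mm at the foot; the green ball rises 17 mm above the pot's rim and is 34 mm across; 0.11 to 0.20 kg. Origin at the centre of its underside, z up. Grip the pot near its rim: fully in the cover pot, its upper 39 mm stand clear of the cover pot.
- square_plant: Small leafy rosette in a square terracotta-coloured grow pot, loose, rigid: pot 82 mm high, 48 x 48 mm over the upper 40 mm, narrowing to 40 x 40 at the foot; leaves rise 18 mm above its rim; 0.11 to 0.20 kg. Origin at the centre of its underside, z up, x, y parallel to the sides. Fits the square cover pot only with sides parallel within 15 degrees. Grip near the rim: when fully in, the upper 39 mm stand clear.
- book: Bystander: dark blue hardback book lying flat, 140 x 210 x 32 mm (x, y, z), loose. Origin at the centre of its underside, z up.
- calculator: Bystander: pale desk calculator with grey keys lying flat, 130 x 90 x 19 mm (x, y, z), loose. Origin at the centre of its underside, z up.
- tumbler: Bystander: closed steel drinking tumbler with a black band standing upright, 73 mm across, 120 mm high, loose. Origin at the centre of its underside, z up.
There are look-alikes about, which are no part of the job. What is shaped like the square_plant but yellow is not meant.

How it is judged:
By the outcome, as a careful person would: the job done as asked, in the order asked, and still so for the second after the job is handed in, with the robot touching nothing.
It also fails if it takes over 118 s, if anything falls off the work surface, if the arm or the gripper's body presses on something with over 40 N, if the wrist force passes 120 N, or if a joint passes its speed limit or range.

ROBOT

A 6-joint arm with a two-finger parallel gripper is mounted at the origin on the work surface. World frame = base frame: x ahead of the robot, y to its left, z up, the work surface at z = 0. Lengths are in m, angles in degrees, forces in N, time in s.
With the tool pointing down it reaches from about 0.35 to 0.875 m from the base axis. Payload 4.2 kg.
Tool frame: the origin (TCP) lies midway between the tips of the shut fingers; the grasp point (between the pads) lies 19 mm behind it; z points along the fingers, y is the direction in which the jaws open and shut (so a half turn about z gives the same grasp; the last joint's range is limited). The gripper opens to 87 mm and grips with 3 to 60 N. Pads are 19 mm wide; open, the fingers measure 117 mm over their backs; the gripper's body (75 mm by 190 mm) begins 51 mm behind the grasp point.
Start: joints at [80.764, 22.042, 0.453, 0, -68.411, -14.817], TCP at [0.255, 0.571, 0.223] pointing down, gripper open.
Joint ranges: [-179.83, 179.83], [-69.29, 118.12], [-61.27, 80.66], [-181.25, 117.63], [-171.15, -9.14], [-177.46, 177.46]. Speed limits (degrees/s): [159.86, 159.86, 180, 180, 180, 180].

INTERFACE

Orientations are given as a 3x3 rotation matrix whose columns are the frame's x, y, z axes.
In Python, from station import sense, capture, finish_job gives the robot as it stands. The module is installed in compiled form; this text tells all that it offers.
- The arm moves only by the shell command python3 -m jog 'ROWS' [OPENING]. ROWS is JSON, a list of rows, each a list of 6 numbers: the shift along the tool's x, y, z in cm, then the turn, a rotation vector about the tool's x, y, z in degrees. In form: [[dx, dy, dz, wx, wy, wz], ...]. A call has exactly 5 rows; each row shifts and turns the commanded pose from where the row before left it, along the tool's axes as they then stand; what a row does not reach is not made up. A row lasts 1/12 s, in which the tool goes at most 41.7 mm and 7.16 degrees, less where a joint would pass 70% of its speed; a pose out of reach is approached as far as the arm can. A call is refused whole if a number of a shift passes 4.17 or a number of a turn 7.16, either way. A call with a gripper value outside its range is refused whole. OPENING is the finger opening in cm, from 0 to 8.7, set as the call begins (- or left out, the last holds). The fingers move at their own pace and stop on an object; the grip force is fixed at half the most. Time passes only in rows, so rows that do not move let the fingers close, or fill a call up. It gives the time, the measured TCP pose, the force and the opening at its end, in the units of the state.
- sense(): the state, without advancing time (a new reading comes with each control period).
- capture(name): name is "scene" or "top" or "wrist"; returns a dict with "frame" (400x640x3 uint8, red, green, blue), "fx", "fy", "cx", "cy" (pixels), "dist" ([k1, k2, p1, p2, k3] as OpenCV has them; the pictures are not rectified), "world_to_cam" (4x4, takes a point from world to camera coordinates). Camera axes: x right, y up, looking along -z (the intrinsics and any distortion apply to the point x, -y, -z); pixel columns grow to the right and rows downward; lengths in m; the calibration is good to about 2 mm. A picture is of the moment at which its call begins. There is no depth.
- finish_job(): hands the job in, once; it reports no verdict.
The state is a dict: "time_s": time; "joints": joint angles; "joint_velocities": joint speeds; "effort": joint torques, N m; "tcp_pos": TCP position; "ee_rot": TCP orientation; "wrist_force": force on the tool from outside, world axes, zero at the start; "moment": the same for the moment, N m; "gripper_width": opening from 0.0 (shut) to 1.0 (fully open).
Only numpy, scipy, OpenCV 4.12 (cv2) and the standard library are available. Lean on these libraries where they do the work, as an engineer would, in place of code of your own. Each camera call takes 0.05 s, during which the arm holds its last target.

## Working session

There is one attempt and no reset: what is moved stays moved. The work goes in short steps, Python scripts to look and compute and a shell command to move; the robot and the scene stay as the last step left them, time stands still between calls to the robot, and variables do not carry over. Pictures are saved under pics/ and viewed, and the job is handed in when it is done.

```bash
mkdir -p pics; ls
python3 - <<'E'
from station import sense,capture
import cv2
s=sense();print(s)
for n in("scene","top","wrist"):
    c=capture(n);cv2.imwrite(f"pics/{n}0.png",c["frame"][:,:,::-1]);print(n,c["fx"],c["fy"],c["cx"],c["cy"],c["dist"],c["world_to_cam"])
E
```

```text
pics
{'time_s': 0.0, 'joints': array([ 8.07627820e+01,  2.20922590e+01,  3.81089989e-01, -2.69840117e-02,
       -6.84112348e+01, -1.48174131e+01]), 'joint_velocities': array([ 0.00668846, -0.05262754, -0.01300102,  0.06738783,  0.02349758,
       -0.06322869]), 'effort': array([-3.71618062e-04, -3.90667641e+01,  1.87396735e+01,  4.21976522e+00,
        1.08321989e-02, -1.97143290e-04]), 'tcp_pos': array([0.25449516, 0.57019555, 0.22145796]), 'ee_rot': array([[ 9.13086433e-01, -4.07765332e-01, -7.75167962e-04],
       [-4.07766050e-01, -9.13084166e-01, -2.03831009e-03],
       [ 1.23358597e-04,  2.17724046e-03, -9.99997622e-01]]), 'wrist_force': array([-0.50159093,  0.39740784,  0.28586643]), 'moment': array([ 0.00762437,  0.03581578, -0.0168497 ]), 'gripper_width': 0.9987139301226455}
scene 515.4912932552967 515.4912932552967 310.7259434059269 198.02682438900817 [0.0408596 0.        0.        0.        0.       ] [[ 0.30724833  0.95160716  0.00650256 -0.17382937]
 [-0.67465064  0.21299722  0.70673807  0.36097968]
 [ 0.67115197 -0.22153105  0.70744542 -2.06789238]
 [ 0.          0.          0.          1.        ]]
top 510.5058455295231 510.5058455295231 317.32174608597137 191.0864663025501 [-0.07524414  0.          0.          0.          0.        ] [[ 0.01536999 -0.9998352   0.00966094 -0.03105224]
 [ 0.98576115  0.01677031  0.16731321 -0.5971396 ]
 [-0.16744766  0.00695178  0.98585646 -1.73384292]
 [ 0.          0.          0.          1.        ]]
wrist 326.1951289059771 326.1951289059771 320.3316079855322 204.4632230636014 [-0.03439401  0.          0.          0.          0.        ] [[-0.40830359 -0.91284516  0.00137474  0.62437033]
 [ 0.87399437 -0.39135994 -0.28804729  0.03577945]
 [ 0.26348059 -0.11640923  0.9576152  -0.39001268]
 [ 0.          0.          0.          1.        ]]
```

View pics/scene0.png

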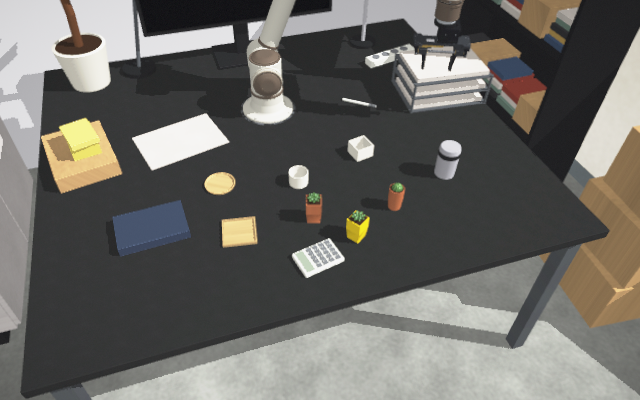

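View pics/top0.png

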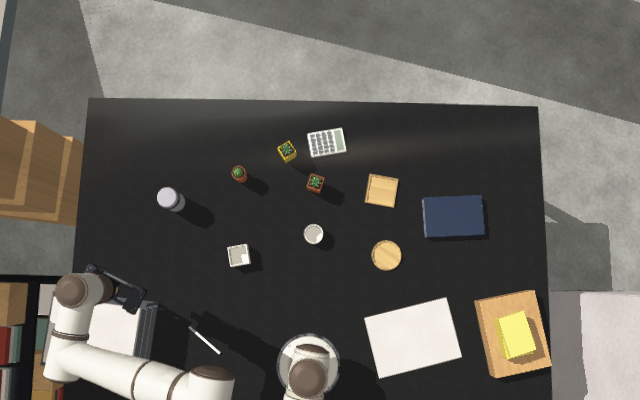

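View pics/wrist0.png

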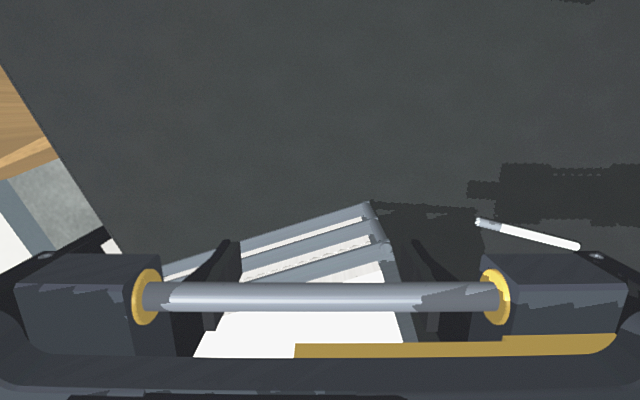

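The scene view shows the round cover at (299,177), square cover (361,148), round saucer (220,183), square saucer (239,231), square plant (314,207), round plant (397,196) and the yellow look-alike (357,226). In the top view they are at (313,234), (239,256), (386,255), (381,191), (315,183), (239,174) and (287,151).

```bash
cat > h.py <<'E'
import numpy as np, cv2
from station import sense,capture
def ray(c,uv):
    K=np.array([[c["fx"],0,c["cx"]],[0,c["fy"],c["cy"]],[0,0,1]])
    p=cv2.undistortPoints(np.array(uv,float).reshape(-1,1,2),K,np.array(c["dist"],float)).reshape(-1,2)
    M=np.array(c["world_to_cam"]);R=M[:3,:3];o=-R.T@M[:3,3]
    d=np.c_[p[:,0],-p[:,1],-np.ones(len(p))]@R
    return o,d
def plane(c,uv,z):
    o,d=ray(c,uv);return o+d*((z-o[2])/d[:,2])[:,None]
def proj(c,P):
    P=np.array(P,float).reshape(-1,3);M=np.array(c["world_to_cam"]);q=P@M[:3,:3].T+M[:3,3]
    K=np.array([[c["fx"],0,c["cx"]],[0,c["fy"],c["cy"]],[0,0,1]])
    return cv2.projectPoints(np.c_[q[:,0],-q[:,1],-q[:,2]],np.zeros(3),np.zeros(3),K,np.array(c["dist"],float))[0].reshape(-1,2)
def blobs(m,amin=30):
    cs,_=cv2.findContours(m.astype(np.uint8),cv2.RETR_EXTERNAL,cv2.CHAIN_APPROX_NONE)
    return [k for k in cs if cv2.contourArea(k)>=amin]
def snap(n,f,roi=None,s=1):
    c=capture(n);im=c["frame"][:,:,::-1]
    if roi: im=im[roi[1]:roi[3],roi[0]:roi[2]]
    cv2.imwrite("pics/"+f,cv2.resize(im,None,fx=s,fy=s,interpolation=cv2.INTER_NEAREST));return c
E
python3 - <<'E'
from h import *
c=capture("top");f=c["frame"];hsv=cv2.cvtColor(f,cv2.COLOR_RGB2HSV)
H,S,V=[hsv[...,i].astype(int) for i in range(3)]
roi=np.zeros(H.shape,bool);roi[120:290,150:500]=1
white=roi&(V>120)&(S<45); wood=roi&(H>8)&(H<28)&(S>60)&(V>120); terra=roi&((H<12)|(H>172))&(S>90)&(V>50)
for nm,m,z in(("white",white,.048),("wood",wood,.01),("terra",terra,.082)):
  for k in blobs(m,12):
    (u,v),wh,a=cv2.minAreaRect(k);P=plane(c,[[u,v]],z)[0]
    box=plane(c,cv2.boxPoints(((u,v),wh,a)),z)
    e1=box[1]-box[0];e2=box[2]-box[1]
    print(nm,np.round([u,v],1),P.round(4),"r",round(np.hypot(P[0],P[1]),3),"sz",round(np.linalg.norm(e1)*1e3),round(np.linalg.norm(e2)*1e3),"ang",np.degrees(np.arctan2(e1[1],e1[0])).round(1))
cv2.imwrite("pics/topz.png",cv2.resize(f[130:290,150:420,::-1],None,fx=2.9,fy=2.9,interpolation=cv2.INTER_CUBIC))
E
```

```text
white [238.2 254.8] [0.3716 0.2467 0.048 ] r 0.446 sz 72 71 ang -79.5
white [313.  233.5] [ 0.4492 -0.0088  0.048 ] r 0.449 sz 62 66 ang -89.1
white [166.5 196.5] [0.5697 0.5072 0.048 ] r 0.763 sz 68 67 ang -89.0
white [326.1 142. ] [ 0.7759 -0.0501  0.048 ] r 0.778 sz 130 91 ang -78.7
wood [385.5 254.5] [ 0.3825 -0.2648  0.01  ] r 0.465 sz 103 102 ang -89.2
wood [381.3 190.1] [ 0.6118 -0.2509  0.01  ] r 0.661 sz 107 108 ang -10.2
wood [314.7 182.1] [ 0.6371 -0.0116  0.01  ] r 0.637 sz 52 48 ang -17.1
wood [286.6 150.7] [0.7509 0.092  0.01  ] r 0.757 sz 53 66 ang -52.4
terra [314.7 182.9] [ 0.6206 -0.0117  0.082 ] r 0.621 sz 60 52 ang -17.1
terra [238.5 173.5] [0.6492 0.252  0.082 ] r 0.696 sz 52 60 ang -89.1
```

View pics/topz.png

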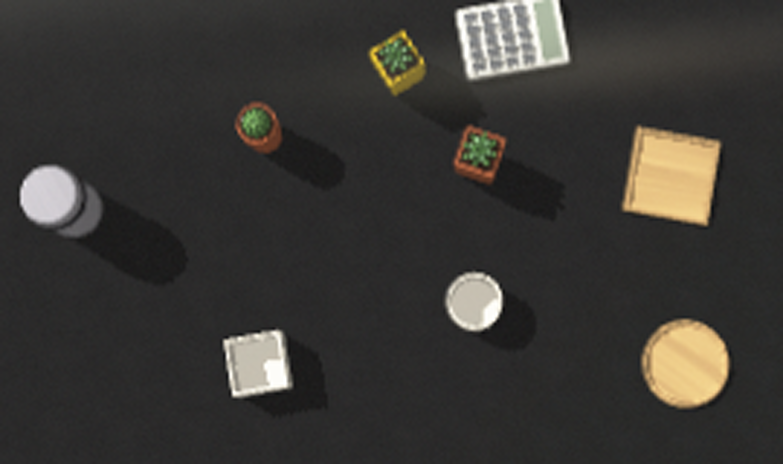

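The zoomed top view confirms the positions and shows both covers are empty and upright. Next I get the wrist camera geometry, then refine with the scene camera.

```bash
cat >> h.py <<'E'
def togo(x,y,z,ang=None):
    """rows needed: displacement in current tool axes (cm); ang= wanted direction of jaw axis (tool y), mod 180"""
    s=sense();R=s["ee_rot"];d=R.T@(np.array([x,y,z])-s["tcp_pos"])*100
    a=np.degrees(np.arctan2(R[1,1],R[0,1]))
    print("t",round(s["time_s"],2),"tcp",s["tcp_pos"].round(4),"tool shift cm",d.round(2),"jaw ang",round(a,1),"j6",s["joints"][5].round(1),"F",s["wrist_force"].round(1),"w",s["gripper_width"].round(3),"tilt",R[:2,2].round(4))
    if ang is not None:
        w=(ang-a+90)%180-90
        print("world yaw turn",round(w,1),"-> tool wz",round(-w,1))
E
python3 - <<'E'
from h import *
s=sense();c=capture("wrist");M=np.array(c["world_to_cam"]);R=M[:3,:3];o=-R.T@M[:3,3]
print("cam in tool",s["ee_rot"].T@(o-s["tcp_pos"]),"fwd in tool",s["ee_rot"].T@(-R[2]), "right", s["ee_rot"].T@R[0])
print(proj(c,[s["tcp_pos"]]), plane(c,[[320,200],[320,20]],0)-s["tcp_pos"])
c=snap("scene","scz.png",(190,120,460,290),2.9)
for P in([.3716,.2467,.048],[.4492,-.0088,.048],[.3825,-.2648,.01],[.6118,-.2509,.01],[.62,-.0117,.082],[.649,.252,.082]): print(P,proj(c,[P])[0].round(1))
togo(.37,.247,.22,100)
E
```

```text
cam in tool [ 7.86174521e-02 -6.55495817e-05 -1.61357985e-01] fwd in tool [-2.88178558e-01 -8.03124577e-04  9.57576354e-01] right [-6.72453928e-04  9.99999571e-01  6.36332995e-04]
[[320.7383068  257.40773495]] [[-0.02809868  0.01307155 -0.22187089]
 [ 0.15284743 -0.06790859 -0.22187089]]
[0.3716, 0.2467, 0.048] [359.9 142.8]
[0.4492, -0.0088, 0.048] [297.7 171.2]
[0.3825, -0.2648, 0.01] [219.6 182.2]
[0.6118, -0.2509, 0.01] [238.1 229.8]
[0.62, -0.0117, 0.082] [312.7 198.6]
[0.649, 0.252, 0.082] [394.9 187. ]Traceback (most recent call last):
  File "<stdin>", line 7, in <module>
  File "h.py", line 26, in togo
    print("t",round(s["time_s"],2),"tcp",s["tcp_pos"].round(4),"tool shift cm",d.round(2),"jaw ang",round(a,1),"j6",s["joints"][5].round(1),"F",s["wrist_force"].round(1),"w",s["gripper_width"].round(3),"tilt",R[:2,2].round(4))
                                                                                                                                                                              ^^^^^^^^^^^^^^^^^^^^^^^^
AttributeError: 'float' object has no attribute 'round'
```

View pics/scz.png

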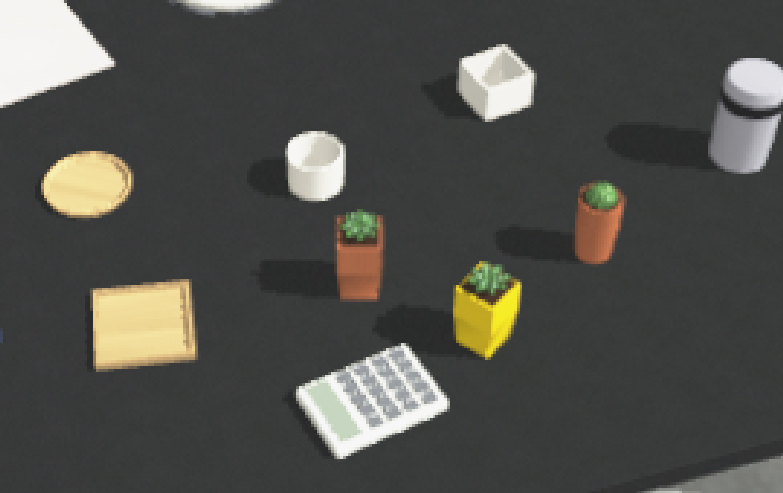

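The scene view agrees with the top view to within a few millimetres: the reprojected points land on the objects. Next I move over the square cover.

```bash
sed -i 's/s\["gripper_width"\].round(3)/round(float(s["gripper_width"]),3)/' h.py
python3 - <<'E'
from h import *
togo(.365,.247,.22,100)
togo(.365,.247,.22,10)
E
```

```text
t 0.3 tcp [0.2546 0.5705 0.2222] tool shift cm [23.27 25.05  0.24] jaw ang -114.1 j6 -14.8 F [0.4 1.2 0.2] w 0.998 tilt [-0.0003 -0.0007]
world yaw turn 34.1 -> tool wz -34.1
t 0.3 tcp [0.2546 0.5705 0.2222] tool shift cm [23.27 25.05  0.24] jaw ang -114.1 j6 -14.8 F [0.4 1.2 0.2] w 0.998 tilt [-0.0003 -0.0007]
world yaw turn -55.9 -> tool wz 55.9
```

```bash
python3 -m jog '[[2.4,2.6,0,0,0,0],[2.4,2.6,0,0,0,0],[2.4,2.6,0,0,0,0],[2.4,2.6,0,0,0,0],[2.4,2.6,0,0,0,0]]'
python3 -m jog '[[2.2,2.4,0,0,0,0],[2.2,2.4,0,0,0,0],[2.2,2.4,0,0,0,0],[2.3,2.4,0,0,0,0],[2.3,2.4,0,0,0,0]]'
python3 -m jog '[[0,0,0,0,0,-6.8],[0,0,0,0,0,-6.8],[0,0,0,0,0,-6.8],[0,0,0,0,0,-6.8],[0,0,0,0,0,-6.8]]'
python3 - <<'E'
from h import *
togo(.37,.247,.22,100)
snap("wrist","w1.png")
E
```

```text
time_s: 0.72
tcp_pos: [0.3115, 0.4014, 0.2225]
ee_rot: [[0.913, -0.407, 0.0], [-0.407, -0.913, -0.0], [0.0, 0.0, -1.0]]
wrist_force: [1.0, 0.6, -0.1]
gripper_width: 1.001
time_s: 1.13
tcp_pos: [0.3648, 0.2463, 0.2228]
ee_rot: [[0.913, -0.407, 0.0], [-0.407, -0.913, 0.0], [0.0, -0.001, -1.0]]
wrist_force: [0.4, 0.3, -0.6]
gripper_width: 0.999
time_s: 1.55
tcp_pos: [0.3647, 0.2477, 0.2227]
ee_rot: [[0.984, 0.178, 0.0], [0.178, -0.984, 0.0], [0.0, -0.0, -1.0]]
wrist_force: [-0.4, -0.3, 0.9]
gripper_width: 1.0
t 1.55 tcp [0.3647 0.2477 0.2227] tool shift cm [0.51 0.16 0.27] jaw ang -79.7 j6 44.8 F [-0.4 -0.3  0.9] w 1.0 tilt [0.0002 0.0003]
world yaw turn -0.3 -> tool wz 0.3
```

View pics/w1.png

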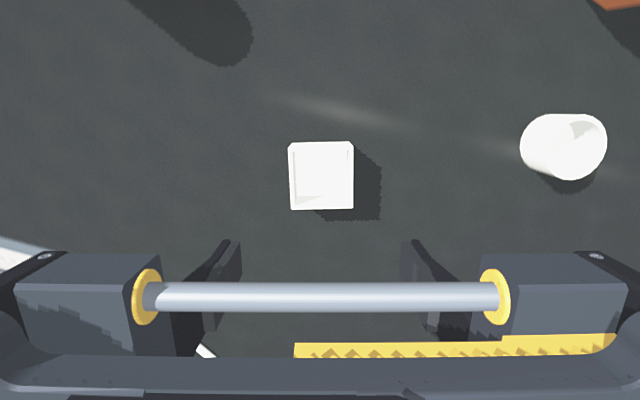

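The wrist view shows the square cover at columns 288–354, rows 142–210, nearly aligned with the jaws, and the round cover at (563,147).

Run:
```python
from h import *
c=snap("wrist","w1z.png",(270,125,370,225),6)
f=c["frame"];hsv=cv2.cvtColor(f,cv2.COLOR_RGB2HSV);m=(hsv[...,2]>170)&(hsv[...,1]<50);m[235:]=0
for k in blobs(m,300):
    r=cv2.minAreaRect(k);print(r, cv2.approxPolyDP(k,4,True).reshape(-1,2).tolist())
    b=cv2.approxPolyDP(k,4,True).reshape(-1,2)
    print(plane(c,b,.048).round(4)[:,:2].tolist(),plane(c,b,0).round(4)[:,:2].tolist())
```

```text
((320.5, 175.5), (67.0, 65.0), 90.0) [[291, 143], [290, 208], [351, 208], [350, 142]]
[[0.4016, 0.2857], [0.3329, 0.2759], [0.3448, 0.2112], [0.4135, 0.2268]] [[0.3959, 0.289], [0.3173, 0.2778], [0.3309, 0.2038], [0.4095, 0.2217]]
((563.0, 149.0), (64.0, 86.0), 90.0) [[521, 139], [523, 162], [563, 181], [589, 175], [606, 150], [602, 128], [586, 118], [546, 117]]
[[0.4493, 0.0543], [0.4271, 0.0438], [0.4159, -0.0068], [0.4275, -0.0328], [0.4562, -0.0403], [0.4766, -0.0265], [0.4826, -0.0055], [0.4753, 0.0364]] [[0.4504, 0.0246], [0.425, 0.0126], [0.4122, -0.0453], [0.4254, -0.075], [0.4582, -0.0835], [0.4815, -0.0677], [0.4884, -0.0437], [0.48, 0.0041]]
```

View pics/w1z.png

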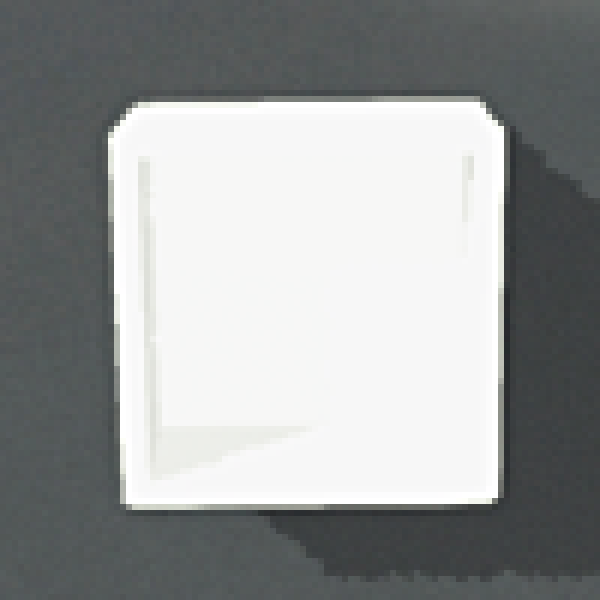

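The zoom shows the rim corners at about (288.3,146.3), (354.3,146.3), (353.2,209) and (290.5,209.3).

Run:
```python
from h import *
c=capture("wrist")
b=plane(c,[[288.3,146.3],[354.3,146.3],[353.2,209.3],[290.5,209.5]],.048)
print(b.round(4),b.mean(0).round(4))
for i in range(4):
    e=b[(i+1)%4]-b[i];print(np.linalg.norm(e).round(4),np.degrees(np.arctan2(e[1],e[0])).round(1))
togo(*b.mean(0)[:2],.1,100)
```

```text
[[0.3982 0.2876 0.048 ]
 [0.4098 0.2211 0.048 ]
 [0.3434 0.2087 0.048 ]
 [0.3315 0.2754 0.048 ]] [0.3707 0.2482 0.048 ]
0.0675 -80.1
0.0675 -169.4
0.0678 100.1
0.0678 10.3
t 1.7 tcp [0.3646 0.2478 0.2226] tool shift cm [ 0.61  0.06 12.26] jaw ang -80.2 j6 44.3 F [-0.9 -0.4  0.4] w 1.002 tilt [0.0001 0.0001]
world yaw turn 0.2 -> tool wz -0.2
```

```bash
python3 -m jog '[[0.3,0,3.6,0,0,0],[0.3,0,3.6,0,0,0],[0,0,3.6,0,0,0],[0,0,3.6,0,0,0],[0,0,3.0,0,0,0]]'
python3 -m jog '[[0,0,1.5,0,0,0],[0,0,1.2,0,0,0],[0,0,0.5,0,0,0],[0,0,0,0,0,0],[0,0,0,0,0,0]]'
python3 - <<'E'
from h import *
togo(.3707,.2482,.016,100)
E
```

```text
time_s: 2.12
tcp_pos: [0.3701, 0.2483, 0.0467]
ee_rot: [[0.986, 0.169, -0.001], [0.169, -0.986, -0.001], [-0.001, 0.001, -1.0]]
wrist_force: [0.7, 0.5, -0.1]
gripper_width: 0.998
time_s: 2.53
tcp_pos: [0.3709, 0.2493, 0.0169]
ee_rot: [[0.985, 0.172, 0.0], [0.172, -0.985, 0.0], [0.0, -0.0, -1.0]]
wrist_force: [0.2, -0.6, 0.8]
gripper_width: 1.003
t 2.53 tcp [0.3709 0.2493 0.0169] tool shift cm [-0.04  0.11  0.09] jaw ang -80.1 j6 45.0 F [ 0.2 -0.6  0.8] w 1.003 tilt [0.0004 0.0003]
world yaw turn 0.1 -> tool wz -0.1
```

Close the gripper gently.

```bash
python3 -m jog '[[0,0,0,0,0,0],[0,0,0,0,0,0],[0,0,0,0,0,0],[0,0,0,0,0,0],[0,0,0,0,0,0]]' 6.0
python3 -m jog '[[0,0,0,0,0,0],[0,0,0,0,0,0],[0,0,0,0,0,0],[0,0,0,0,0,0],[0,0,0,0,0,0]]'
```

```text
time_s: 2.95
tcp_pos: [0.3707, 0.2489, 0.0171]
ee_rot: [[0.985, 0.173, 0.0], [0.173, -0.985, 0.0], [0.0, -0.0, -1.0]]
wrist_force: [-0.5, -1.8, 4.6]
gripper_width: 0.757
time_s: 3.37
tcp_pos: [0.3706, 0.2489, 0.0171]
ee_rot: [[0.985, 0.173, 0.0], [0.173, -0.985, 0.0], [0.0, 0.0, -1.0]]
wrist_force: [-1.3, -1.3, 5.9]
gripper_width: 0.759
```

Gripped at 66 mm. I lift, and check the lift.

```bash
python3 -m jog '[[0,0,-0.5,0,0,0],[0,0,-1.5,0,0,0],[0,0,-3.5,0,0,0],[0,0,-4,0,0,0],[0,0,-4,0,0,0]]' 5.0
python3 - <<'E'
from h import *
togo(.6118,-.2509,.17,79.8)
c=snap("wrist","w2.png")
f=capture("scene");hsv=cv2.cvtColor(f["frame"],cv2.COLOR_RGB2HSV);H,S,V=[hsv[...,i].astype(int) for i in range(3)]
m=(H>8)&(H<30)&(S>60)&(V>120);m[:, :190]=0;m[:,270:]=0;m[:165]=0
for k in blobs(m,100):
    q=plane(f,k.reshape(-1,2),.008)[:,:2].astype(np.float32)
    print(cv2.minAreaRect(q*1000), cv2.minEnclosingCircle(q*1000))
E
```

```text
time_s: 3.78
tcp_pos: [0.3697, 0.248, 0.1524]
ee_rot: [[0.985, 0.172, -0.002], [0.172, -0.985, -0.002], [-0.002, 0.002, -1.0]]
wrist_force: [1.5, 1.9, -2.8]
gripper_width: 0.756
t 3.78 tcp [0.3697 0.248  0.1524] tool shift cm [15.25 53.32 -1.71] jaw ang -80.1 j6 45.1 F [ 1.5  1.9 -2.8] w 0.756 tilt [-0.0021 -0.002 ]
world yaw turn -20.1 -> tool wz 20.1
((615.6854858398438, -249.21954345703125), (106.09656524658203, 115.13853454589844), 80.56669616699219) ((615.9439697265625, -249.203369140625), 75.99748992919922)
((383.04376220703125, -265.3793029785156), (107.58219909667969, 102.61943054199219), 20.373336791992188) ((384.00982666015625, -263.42181396484375), 56.145263671875)
```

View pics/w2.png

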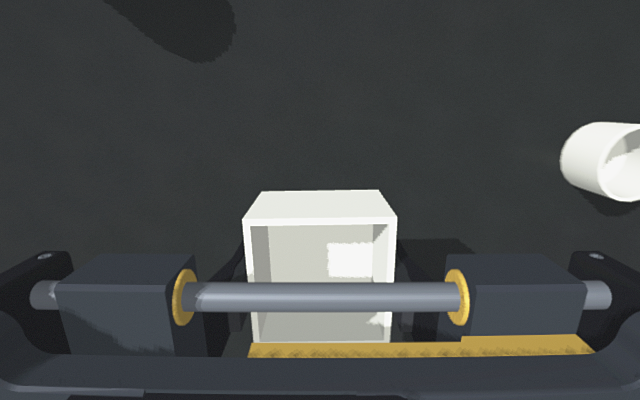

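The pot is held level: its rim is at columns 243–397, rows 218–340. I carry it towards the square saucer and stop short so the camera can see the saucer.

```bash
python3 -m jog '[[0.1,1.8,-0.5,0,0,0],[0.3,2.9,-0.5,0,0,0],[0.3,3.7,-0.5,0,0,0],[0.3,3.7,-0.5,0,0,0],[0.3,3.7,0,0,0,0]]'
python3 -m jog '[[0.3,3.7,0,0,0,0],[0.3,3.7,0,0,0,0],[0.3,3.7,0,0,0,0],[0.3,3.7,0,0,0,0],[0.3,3.7,0,0,0,0]]'
python3 -m jog '[[0.3,3.7,0,0,0,0],[0.3,3.7,0,0,0,0],[0.3,3.5,0,0,0,0],[0.3,3.0,0,0,0,0],[0.2,2.7,0,0,0,0]]'
python3 -m jog '[[0,0.3,0,0,0,4],[0,0,0,0,0,6],[0,0,0,0,0,6],[0,0,0,0,0,4],[0,0,0,0,0,0]]'
python3 - <<'E'
from h import *
togo(.6118,-.2509,.17,79.8)
c=snap("wrist","w3.png")
E
```

```text
time_s: 4.3
tcp_pos: [0.4105, 0.0942, 0.1716]
ee_rot: [[0.985, 0.174, 0.0], [0.174, -0.985, 0.001], [0.0, -0.001, -1.0]]
wrist_force: [1.8, 1.5, -3.2]
gripper_width: 0.758
time_s: 4.72
tcp_pos: [0.4566, -0.0858, 0.1705]
ee_rot: [[0.985, 0.172, -0.002], [0.172, -0.985, 0.001], [-0.002, -0.001, -1.0]]
wrist_force: [1.1, 0.9, -2.3]
gripper_width: 0.755
time_s: 5.13
tcp_pos: [0.4993, -0.2469, 0.1699]
ee_rot: [[0.985, 0.171, -0.002], [0.171, -0.985, 0.001], [-0.002, -0.002, -1.0]]
wrist_force: [0.2, 0.5, -2.3]
gripper_width: 0.758
time_s: 5.55
tcp_pos: [0.4995, -0.2479, 0.17]
ee_rot: [[0.984, -0.177, -0.003], [-0.177, -0.984, 0.001], [-0.003, -0.001, -1.0]]
wrist_force: [-0.3, 0.4, -2.8]
gripper_width: 0.758
t 5.55 tcp [ 0.4995 -0.2479  0.17  ] tool shift cm [11.11 -1.69 -0.03] jaw ang -100.2 j6 89.6 F [-0.3  0.4 -2.8] w 0.758 tilt [-0.0026  0.0013]
world yaw turn -0.0 -> tool wz 0.0
```

View pics/w3.png

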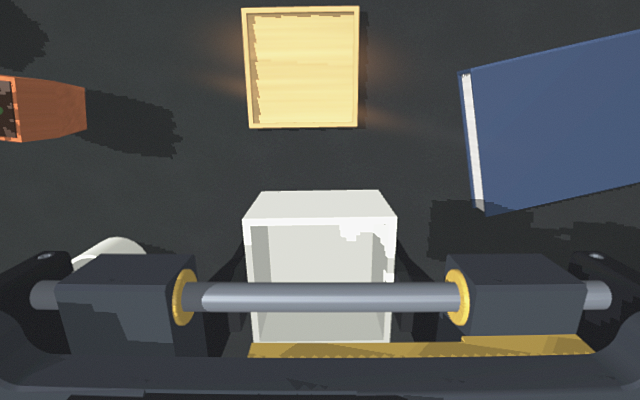

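The saucer is fully visible at columns 242–359, rows 5–129. I measure it and the pot's offset in the hand.

Run:
```python
from h import *
c=capture("wrist");f=c["frame"];hsv=cv2.cvtColor(f,cv2.COLOR_RGB2HSV);H,S,V=[hsv[...,i].astype(int) for i in range(3)]
m=(H>8)&(H<32)&(S>60)&(V>90);m[180:]=0;m[:,:180]=0;m[:,420:]=0
k=max(blobs(m,100),key=cv2.contourArea)
q=plane(c,k.reshape(-1,2),.010)[:,:2].astype(np.float32)
print(cv2.minAreaRect(q*1000))
b=plane(c,[[242,10],[359,7],[356,129],[247,129]],.01);print(b,b.mean(0))
s=sense();zr=s["tcp_pos"][2]+.048-.017
p=plane(c,[[243,219],[397,217],[390,341],[251,341]],zr);print(p.round(4));print("pot c",p.mean(0),"rel tool",s["ee_rot"].T@(p.mean(0)-s["tcp_pos"]))
togo(*b.mean(0)[:2],.0215)
```

```text
((612.1463623046875, -251.623291015625), (139.80752563476562, 105.16590881347656), 80.63054656982422)
[[ 0.67027123 -0.20722305  0.01      ]
 [ 0.65437195 -0.30920374  0.01      ]
 [ 0.55041289 -0.29118137  0.01      ]
 [ 0.56882451 -0.187614    0.01      ]] [ 0.61097014 -0.24880554  0.01      ]
[[ 0.538  -0.2211  0.2015]
 [ 0.5276 -0.2853  0.2015]
 [ 0.4653 -0.2755  0.2015]
 [ 0.4769 -0.2097  0.2015]]
pot c [ 0.50198367 -0.24791111  0.20150386] rel tool [ 0.00212833 -0.0003422  -0.03100398]
t 5.65 tcp [ 0.4998 -0.2479  0.1705] tool shift cm [11.   -1.82 14.88] jaw ang -100.0 j6 89.8 F [ 0.  -0.3 -2.3] w 0.757 tilt [-0.0018  0.0008]
```

```bash
python3 -m jog '[[2,-0.4,0,0,0,0],[3,-0.5,0,0,0,0],[3,-0.5,0,0,0,0],[2,-0.3,0,0,0,0],[0.8,-0.1,0,0,0,0]]'
python3 -m jog '[[0,0,2,0,0,0],[0,0,3.5,0,0,0],[0,0,3.5,0,0,0],[0,0,2.5,0,0,0],[0,0,1.5,0,0,0]]'
python3 - <<'E'
from h import *
togo(.6095,-.2495,.021,79.8)
E
```

```text
time_s: 6.07
tcp_pos: [0.6124, -0.2489, 0.1703]
ee_rot: [[0.985, -0.172, 0.0], [-0.172, -0.985, 0.0], [0.0, -0.0, -1.0]]
wrist_force: [-0.6, -0.3, -2.2]
gripper_width: 0.755
time_s: 6.48
tcp_pos: [0.6066, -0.2484, 0.0372]
ee_rot: [[0.985, -0.174, -0.007], [-0.174, -0.985, 0.002], [-0.008, -0.001, -1.0]]
wrist_force: [-0.2, 0.2, -2.5]
gripper_width: 0.755
t 6.48 tcp [ 0.6066 -0.2484  0.0372] tool shift cm [0.32 0.06 1.61] jaw ang -100.0 j6 88.2 F [-0.2  0.2 -2.5] w 0.755 tilt [-0.0074  0.0022]
world yaw turn -0.2 -> tool wz 0.2
```

```bash
python3 -m jog '[[0,0,0.5,0,0,0],[0,0,0.4,0,0,0],[0,0,0.2,0,0,0],[0,0,0,0,0,0],[0,0,0,0,0,0]]'
python3 - <<'E'
from h import *
togo(.6095,-.2495,.021,79.8)
E
```

```text
time_s: 6.9
tcp_pos: [0.6107, -0.2495, 0.032]
ee_rot: [[0.985, -0.174, 0.003], [-0.174, -0.985, -0.001], [0.003, 0.0, -1.0]]
wrist_force: [0.4, -0.5, -2.2]
gripper_width: 0.761
t 6.9 tcp [ 0.6107 -0.2495  0.032 ] tool shift cm [-0.12  0.03  1.1 ] jaw ang -100.0 j6 88.2 F [ 0.4 -0.5 -2.2] w 0.761 tilt [ 0.0025 -0.0005]
world yaw turn -0.2 -> tool wz 0.2
```

```bash
python3 -m jog '[[-0.1,0,0.2,0,0,0],[0,0,0.2,0,0,0],[0,0,0.1,0,0,0],[0,0,0,0,0,0],[0,0,0,0,0,0]]'
python3 -m jog '[[0,0,0.1,0,0,0],[0,0,0.1,0,0,0],[0,0,0,0,0,0],[0,0,0,0,0,0],[0,0,0,0,0,0]]'
python3 -c "
from h import *
togo(.6095,-.2495,.021,79.8)"
```

```text
time_s: 7.32
tcp_pos: [0.6089, -0.2491, 0.0256]
ee_rot: [[0.985, -0.175, 0.0], [-0.175, -0.985, -0.0], [0.0, -0.0, -1.0]]
wrist_force: [-0.4, -0.3, -2.9]
gripper_width: 0.757
time_s: 7.73
tcp_pos: [0.6089, -0.2491, 0.0235]
ee_rot: [[0.985, -0.175, 0.0], [-0.175, -0.985, -0.0], [0.0, 0.0, -1.0]]
wrist_force: [0.0, 0.5, -2.0]
gripper_width: 0.756
t 7.73 tcp [ 0.6089 -0.2491  0.0235] tool shift cm [0.06 0.03 0.25] jaw ang -100.0 j6 88.1 F [ 0.   0.5 -2. ] w 0.756 tilt [ 0. -0.]
world yaw turn -0.2 -> tool wz 0.2
```

```bash
python3 -m jog '[[0,0,0.1,0,0,0],[0,0,0.05,0,0,0],[0,0,0.05,0,0,0],[0,0,0,0,0,0],[0,0,0,0,0,0]]'
python3 -c "
from h import *
togo(.6095,-.2495,.021,79.8)"
```

```text
time_s: 8.15
tcp_pos: [0.6089, -0.2491, 0.0215]
ee_rot: [[0.985, -0.175, -0.0], [-0.175, -0.985, 0.0], [-0.0, 0.0, -1.0]]
wrist_force: [1.4, -0.5, -2.9]
gripper_width: 0.758
t 8.15 tcp [ 0.6089 -0.2491  0.0215] tool shift cm [0.07 0.03 0.05] jaw ang -100.1 j6 88.1 F [ 1.4 -0.5 -2.9] w 0.758 tilt [-0.0001  0.    ]
world yaw turn -0.1 -> tool wz 0.1
```

```bash
python3 -m jog '[[0,0,0.05,0,0,0],[0,0,0.05,0,0,0],[0,0,0,0,0,0],[0,0,0,0,0,0],[0,0,0,0,0,0]]'
```

```text
time_s: 8.57
tcp_pos: [0.609, -0.2491, 0.0212]
ee_rot: [[0.985, -0.174, 0.0], [-0.174, -0.985, -0.0], [0.0, 0.0, -1.0]]
wrist_force: [-2.4, 0.3, 2.5]
gripper_width: 0.76
```

Contact: the force rose from −2.5 N to +2.5 N. I release and retreat.

```bash
python3 -m jog '[[0,0,0,0,0,0],[0,0,0,0,0,0],[0,0,0,0,0,0],[0,0,0,0,0,0],[0,0,0,0,0,0]]' 8.4
python3 -m jog '[[0,0,-0.5,0,0,0],[0,0,-2,0,0,0],[0,0,-4,0,0,0],[0,0,-4,0,0,0],[0,0,-4,0,0,0]]'
python3 -m jog '[[-3,0,-2.5,0,0,0],[-3,0,-1,0,0,0],[-3,0,0,0,0,0],[-1,0,0,0,0,0],[0,0,0,0,0,0]]'
python3 - <<'E'
from h import *
togo(.449,-.0088,.22)
c=snap("wrist","w4.png")
c=snap("top","t4.png",(290,130,440,290),3.5)
E
```

```text
time_s: 8.98
tcp_pos: [0.609, -0.2492, 0.0204]
ee_rot: [[0.985, -0.175, 0.0], [-0.175, -0.985, -0.0], [0.0, 0.0, -1.0]]
wrist_force: [0.3, -0.7, 0.2]
gripper_width: 0.946
time_s: 9.4
tcp_pos: [0.6085, -0.2491, 0.1673]
ee_rot: [[0.985, -0.174, -0.001], [-0.174, -0.985, -0.0], [-0.001, 0.0, -1.0]]
wrist_force: [1.2, 0.4, 0.1]
gripper_width: 0.967
time_s: 9.82
tcp_pos: [0.5082, -0.2313, 0.2018]
ee_rot: [[0.985, -0.175, 0.001], [-0.175, -0.985, 0.0], [0.001, -0.0, -1.0]]
wrist_force: [1.8, -0.6, 0.5]
gripper_width: 0.963
t 9.82 tcp [ 0.5082 -0.2313  0.2018] tool shift cm [ -9.72 -20.87  -1.82] jaw ang -100.1 j6 87.8 F [ 1.8 -0.6  0.5] w 0.963 tilt [0.001  0.0002]
```

View pics/w4.png

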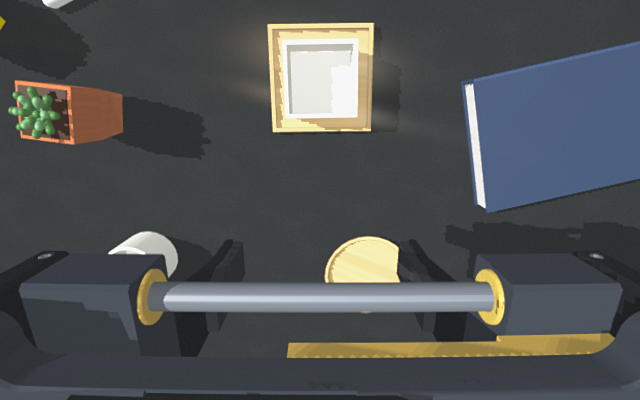

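View pics/t4.png

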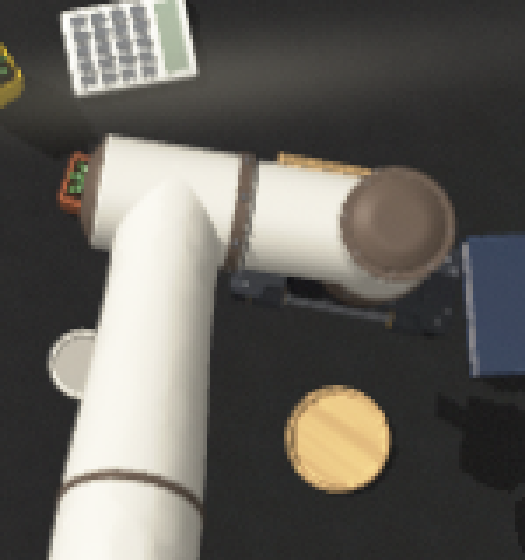

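The square cover stands in the saucer: the pot rim is at about columns 282–359, rows 39–119, and the saucer at columns 267–374, rows 23–133. I measure the centring.

Run:
```python
from h import *
c=snap("wrist","w4z.png",(255,10,385,145),4.4)
p=plane(c,[[282,39.5],[358.5,39.5],[354.5,118],[286,119]],.052);b=plane(c,[[268,27],[374,26],[372,132],[272,132.5]],.01)
print(p.round(4),p.mean(0),b.round(4),b.mean(0))
```

```text
[[ 0.6501 -0.2222  0.052 ]
 [ 0.6384 -0.2878  0.052 ]
 [ 0.5732 -0.2745  0.052 ]
 [ 0.5834 -0.212   0.052 ]] [ 0.61124848 -0.2491397   0.052     ] [[ 0.672  -0.2079  0.01  ]
 [ 0.6547 -0.3103  0.01  ]
 [ 0.5537 -0.2946  0.01  ]
 [ 0.5717 -0.1901  0.01  ]] [ 0.61301267 -0.25073174  0.01      ]
```

View pics/w4z.png

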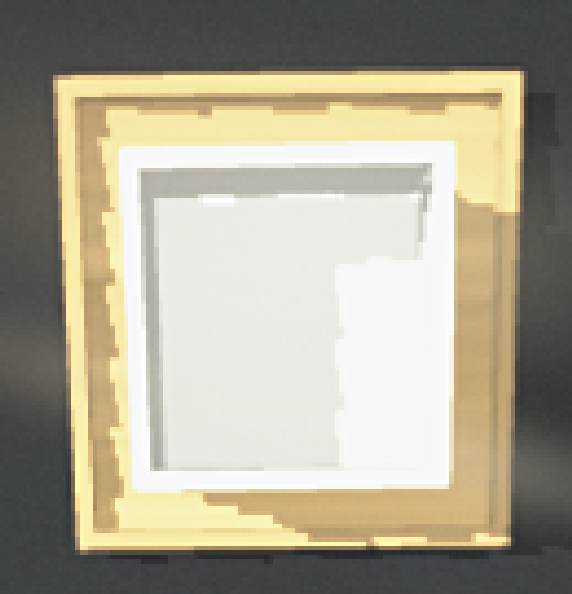

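The square pot is centred to within about 2–3 mm and upright. Next is the round cover.

```bash
python3 -m jog '[[-1.0,-2.2,-0.4,0,0,0],[-1.4,-3.0,-0.4,0,0,0],[-1.6,-3.5,-0.4,0,0,0],[-1.6,-3.5,-0.4,0,0,0],[-1.6,-3.5,-0.2,0,0,0]]' 8.7
python3 -m jog '[[-1.5,-3,0,0,0,0],[-1,-2.2,0,0,0,0],[0,0,0,0,0,0],[0,0,0,0,0,0],[0,0,0,0,0,0]]'
python3 - <<'E'
from h import *
togo(.449,-.0088,.22)
c=snap("wrist","w5.png")
f=c["frame"];hsv=cv2.cvtColor(f,cv2.COLOR_RGB2HSV);m=(hsv[...,2]>150)&(hsv[...,1]<50);m[235:]=0
for k in blobs(m,300): print(cv2.boundingRect(k),cv2.fitEllipse(k))
E
```

```text
time_s: 10.38
tcp_pos: [0.4678, -0.063, 0.2185]
ee_rot: [[0.985, -0.175, 0.0], [-0.175, -0.985, -0.0], [0.0, 0.0, -1.0]]
wrist_force: [1.2, 0.4, 0.3]
gripper_width: 1.002
time_s: 10.8
tcp_pos: [0.4523, -0.0087, 0.2183]
ee_rot: [[0.985, -0.174, -0.0], [-0.174, -0.985, -0.0], [-0.0, 0.001, -1.0]]
wrist_force: [-0.5, -1.1, -0.4]
gripper_width: 0.999
t 10.8 tcp [ 0.4523 -0.0087  0.2183] tool shift cm [-0.32  0.06 -0.17] jaw ang -100.0 j6 60.4 F [-0.5 -1.1 -0.4] w 0.999 tilt [-0.0004 -0.0004]
(506, 156, 78, 72) ((544.8529663085938, 191.56454467773438), (65.96638488769531, 73.77859497070312), 56.536067962646484)
(289, 151, 64, 67) ((320.75799560546875, 184.266845703125), (62.34775924682617, 66.02672576904297), 176.2368621826172)
(481, 0, 105, 26) ((531.850341796875, 11.4645357131958), (26.774269104003906, 109.30802154541016), 87.47544860839844)
```

View pics/w5.png

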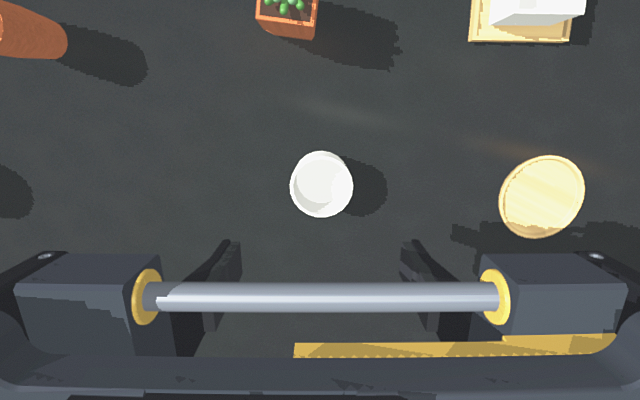

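The round cover is at columns 289–353, rows 151–218, empty.

Run:
```python
from h import *
c=capture("wrist")
a=plane(c,[[289.3,186],[352.8,186]],.048);n=plane(c,[[321,217.5]],.048)[0]
s=sense();R=s["ee_rot"]
cy=a.mean(0); print(a,n)
ctr=n+R[:,0]*.033; print("ctr by near edge",ctr,"mid cols",cy, "w",np.linalg.norm(a[0]-a[1]))
cz=np.array([*ctr[:2],0]); 
t=np.linspace(0,2*np.pi,36); q=proj(c,np.c_[ctr[0]+.033*np.cos(t),ctr[1]+.033*np.sin(t),0*t+.048]);print(q.min(0),q.max(0))
q=proj(c,np.c_[ctr[0]+.0325*np.cos(t),ctr[1]+.0325*np.sin(t),0*t]);print(q.min(0),q.max(0))
togo(*ctr[:2],.017)
```

```text
[[ 0.4568869   0.02326934  0.048     ]
 [ 0.4452385  -0.04200237  0.048     ]] [ 0.41684504 -0.00322584  0.048     ]
ctr by near edge [ 0.44933104 -0.00902755  0.04798066] mid cols [ 0.4510627  -0.00936652  0.048     ] w 0.06630295350176492
[289.5258914  156.09163792] [352.50099815 217.39051028]
[293.61045241 150.46635125] [348.27058162 204.10431156]
t 10.9 tcp [ 0.452  -0.0095  0.2182] tool shift cm [-2.600e-01 -1.000e-02  2.012e+01] jaw ang -100.1 j6 60.4 F [ 0.5 -0.3  0.1] w 0.998 tilt [-0.0007 -0.0004]
```

```bash
python3 -m jog '[[-0.25,0,2.5,0,0,0],[0,0,4,0,0,0],[0,0,4,0,0,0],[0,0,3.5,0,0,0],[0,0,2,0,0,0]]'
python3 -m jog '[[0,0,2,0,0,0],[0,0,1.5,0,0,0],[0,0,0.6,0,0,0],[0,0,0,0,0,0],[0,0,0,0,0,0]]'
python3 -c "
from h import *
togo(.4493,-.009,.017)"
```

```text
time_s: 11.32
tcp_pos: [0.4469, -0.0102, 0.055]
ee_rot: [[0.984, -0.177, -0.006], [-0.177, -0.984, -0.002], [-0.005, 0.003, -1.0]]
wrist_force: [-0.3, 0.7, 0.6]
gripper_width: 1.001
time_s: 11.73
tcp_pos: [0.4495, -0.0089, 0.0177]
ee_rot: [[0.985, -0.175, 0.0], [-0.175, -0.985, -0.0], [0.0, 0.0, -1.0]]
wrist_force: [-0.1, 0.4, -0.1]
gripper_width: 1.004
t 11.73 tcp [ 0.4495 -0.0089  0.0177] tool shift cm [-0.02  0.01  0.07] jaw ang -100.1 j6 60.2 F [-0.1  0.4 -0.1] w 1.004 tilt [ 0.0002 -0.0002]
```

```bash
python3 -m jog '[[0,0,0,0,0,0],[0,0,0,0,0,0],[0,0,0,0,0,0],[0,0,0,0,0,0],[0,0,0,0,0,0]]' 5.0
python3 -m jog '[[0,0,0,0,0,0],[0,0,-0.5,0,0,0],[0,0,-2,0,0,0],[0,0,-4,0,0,0],[0,0,-4,0,0,0]]'
python3 -m jog '[[0,0,-3,0,0,0],[0,0,-1.5,0,0,0],[0,0,0,0,0,0],[0,0,0,0,0,0],[0,0,0,0,0,0]]'
python3 -c "
from h import *
togo(.3825,-.265,.17)
snap('wrist','w6.png')"
```

```text
time_s: 12.15
tcp_pos: [0.4492, -0.0084, 0.0182]
ee_rot: [[0.985, -0.174, 0.001], [-0.174, -0.985, 0.0], [0.001, -0.0, -1.0]]
wrist_force: [0.1, -1.3, 3.1]
gripper_width: 0.743
time_s: 12.57
tcp_pos: [0.4469, -0.0089, 0.1224]
ee_rot: [[0.985, -0.175, -0.006], [-0.175, -0.985, -0.001], [-0.005, 0.002, -1.0]]
wrist_force: [2.5, 0.5, -2.2]
gripper_width: 0.738
time_s: 12.98
tcp_pos: [0.4472, -0.0087, 0.1657]
ee_rot: [[0.985, -0.175, -0.004], [-0.175, -0.985, -0.0], [-0.004, 0.001, -1.0]]
wrist_force: [-0.1, -0.4, -3.7]
gripper_width: 0.741
t 12.98 tcp [ 0.4472 -0.0087  0.1657] tool shift cm [-1.89 26.37 -0.39] jaw ang -100.1 j6 60.2 F [-0.1 -0.4 -3.7] w 0.741 tilt [-0.0041 -0.0004]
```

View pics/w6.png

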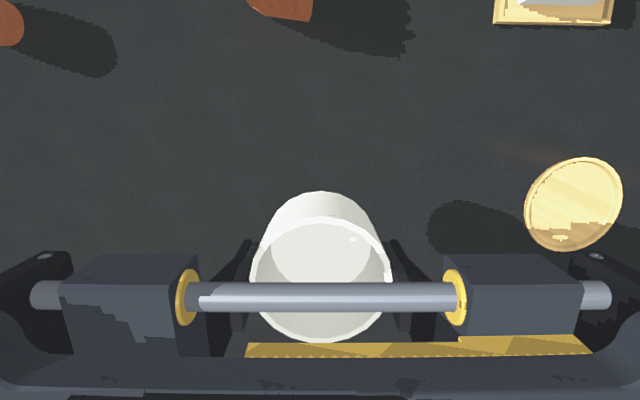

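The round pot is held level and the saucer is visible at about (573,204). I measure it from here.

```bash
cat >> h.py <<'E'
def rsaucer():
    for n in("wrist","top"):
        c=capture(n);f=c["frame"];hsv=cv2.cvtColor(f,cv2.COLOR_RGB2HSV);H,S,V=[hsv[...,i].astype(int) for i in range(3)]
        m=(H>8)&(H<32)&(S>60)&(V>110)
        X=proj(c,[[.383,-.265,.01]])[0]; yy,xx=np.mgrid[:400,:640]
        m&=np.hypot(xx-X[0],yy-X[1])<(30 if n=="top" else 90)
        ks=blobs(m,200)
        if not ks: print(n,"none");continue
        k=max(ks,key=cv2.contourArea)
        q=(plane(c,k.reshape(-1,2),.009)[:,:2]*1000).astype(np.float32)
        print(n,cv2.boundingRect(k),cv2.minEnclosingCircle(q),cv2.fitEllipse(q))
E
python3 -c "
from h import *
rsaucer()"
```

```text
wrist (523, 156, 100, 96) ((383.2161865234375, -264.487060546875), 54.03549575805664) ((382.45098876953125, -264.48944091796875), (102.3153305053711, 106.58177947998047), 150.72740173339844)
top (371, 240, 30, 30) ((381.7498779296875, -266.29541015625), 52.79802703857422) ((382.5448303222656, -266.486083984375), (100.85804748535156, 101.9251480102539), 165.15284729003906)
```

```bash
python3 -m jog '[[-0.1,1.5,0,0,0,0],[-0.2,2.5,0,0,0,0],[-0.3,3.7,0,0,0,0],[-0.3,3.7,0,0,0,0],[-0.3,3.7,0,0,0,0]]'
python3 -m jog '[[-0.3,3.7,0,0,0,0],[-0.3,3.5,0,0,0,0],[-0.2,2.7,0,0,0,0],[-0.1,1.4,0,0,0,0],[0,0,0,0,0,0]]'
python3 -c "
from h import *
togo(.3828,-.2652,.0222)"
```

```text
time_s: 13.55
tcp_pos: [0.4096, -0.1562, 0.1665]
ee_rot: [[0.985, -0.173, -0.002], [-0.173, -0.985, 0.0], [-0.002, 0.0, -1.0]]
wrist_force: [1.5, 0.5, -3.1]
gripper_width: 0.739
time_s: 13.97
tcp_pos: [0.3808, -0.2668, 0.1661]
ee_rot: [[0.984, -0.179, -0.003], [-0.179, -0.984, 0.001], [-0.003, 0.0, -1.0]]
wrist_force: [0.3, -1.1, -2.5]
gripper_width: 0.739
t 13.97 tcp [ 0.3808 -0.2668  0.1661] tool shift cm [ 0.21 -0.19 14.39] jaw ang -100.3 j6 94.6 F [ 0.3 -1.1 -2.5] w 0.739 tilt [-0.0031  0.0005]
```

```bash
python3 -m jog '[[0,0,2,0,0,0],[0,0,3,0,0,0],[0,0,3.2,0,0,0],[0,0,2.5,0,0,0],[0,0,1.5,0,0,0]]'
python3 -m jog '[[0,0,0.5,0,0,0],[0,0,0.3,0,0,0],[0,0,0,0,0,0],[0,0,0,0,0,0],[0,0,0,0,0,0]]'
python3 -c "
from h import *
togo(.3828,-.2652,.0222)"
```

```text
time_s: 14.38
tcp_pos: [0.38, -0.2634, 0.0422]
ee_rot: [[0.985, -0.175, -0.006], [-0.175, -0.985, 0.002], [-0.006, -0.001, -1.0]]
wrist_force: [0.2, 0.4, -1.6]
gripper_width: 0.737
time_s: 14.8
tcp_pos: [0.3832, -0.2649, 0.0386]
ee_rot: [[0.985, -0.174, 0.002], [-0.174, -0.985, -0.001], [0.003, 0.0, -1.0]]
wrist_force: [0.0, 0.1, -2.0]
gripper_width: 0.738
t 14.8 tcp [ 0.3832 -0.2649  0.0386] tool shift cm [-0.04  0.03  1.64] jaw ang -100.0 j6 94.6 F [ 0.   0.1 -2. ] w 0.738 tilt [ 0.0025 -0.0008]
```

```bash
python3 -m jog '[[0,0,0.4,0,0,0],[0,0,0.4,0,0,0],[0,0,0.2,0,0,0],[0,0,0.1,0,0,0],[0,0,0,0,0,0]]'
python3 -m jog '[[0,0,0.1,0,0,0],[0,0,0.1,0,0,0],[0,0,0,0,0,0],[0,0,0,0,0,0],[0,0,0,0,0,0]]'
python3 -c "
from h import *
togo(.3828,-.2652,.0222)"
```

```text
time_s: 15.22
tcp_pos: [0.3819, -0.2647, 0.0263]
ee_rot: [[0.985, -0.175, -0.001], [-0.175, -0.985, 0.0], [-0.001, -0.0, -1.0]]
wrist_force: [0.0, 0.7, -2.5]
gripper_width: 0.739
time_s: 15.63
tcp_pos: [0.3822, -0.2648, 0.0246]
ee_rot: [[0.985, -0.175, 0.0], [-0.175, -0.985, -0.0], [0.0, 0.0, -1.0]]
wrist_force: [-0.5, -0.5, -3.1]
gripper_width: 0.739
t 15.63 tcp [ 0.3822 -0.2648  0.0246] tool shift cm [0.07 0.03 0.24] jaw ang -100.1 j6 94.6 F [-0.5 -0.5 -3.1] w 0.739 tilt [ 0.0001 -0.    ]
```

```bash
python3 -m jog '[[0,0,0.1,0,0,0],[0,0,0.05,0,0,0],[0,0,0.05,0,0,0],[0,0,0,0,0,0],[0,0,0,0,0,0]]'
python3 -m jog '[[0,0,0.05,0,0,0],[0,0,0.03,0,0,0],[0,0,0,0,0,0],[0,0,0,0,0,0],[0,0,0,0,0,0]]'
```

```text
time_s: 16.05
tcp_pos: [0.3822, -0.2647, 0.0225]
ee_rot: [[0.985, -0.175, -0.0], [-0.175, -0.985, 0.0], [-0.0, 0.0, -1.0]]
wrist_force: [0.4, 0.1, -3.2]
gripper_width: 0.741
time_s: 16.47
tcp_pos: [0.3822, -0.2648, 0.0222]
ee_rot: [[0.985, -0.174, 0.0], [-0.174, -0.985, -0.0], [0.0, 0.0, -1.0]]
wrist_force: [-1.3, 2.1, 4.8]
gripper_width: 0.735
```

Contact. I release, retreat, and look.

```bash
python3 -m jog '[[0,0,0,0,0,0],[0,0,0,0,0,0],[0,0,0,0,0,0],[0,0,0,0,0,0],[0,0,0,0,0,0]]' 8.4
python3 -m jog '[[0,0,-0.5,0,0,0],[0,0,-2,0,0,0],[0,0,-4,0,0,0],[0,0,-4,0,0,0],[0,0,-4,0,0,0]]'
python3 -m jog '[[0,0,-4,0,0,0],[0,0,-2,0,0,0],[0,0,-0.5,0,0,0],[0,0,0,0,0,0],[0,0,0,0,0,0]]'
python3 - <<'E'
from h import *
togo(.649,.252,.25)
c=snap("wrist","w7.png")
snap("scene","s7.png",(190,120,460,290),2.9)
f=c["frame"];hsv=cv2.cvtColor(f,cv2.COLOR_RGB2HSV);m=(hsv[...,2]>150)&(hsv[...,1]<40);m[235:]=0
for k in blobs(m,300): print(cv2.boundingRect(k))
rsaucer()
E
```

```text
time_s: 16.88
tcp_pos: [0.3823, -0.2648, 0.0216]
ee_rot: [[0.985, -0.175, 0.0], [-0.175, -0.985, -0.0], [0.0, 0.0, -1.0]]
wrist_force: [0.1, 0.2, -0.7]
gripper_width: 0.948
time_s: 17.3
tcp_pos: [0.3816, -0.2646, 0.1686]
ee_rot: [[0.985, -0.174, -0.001], [-0.174, -0.985, 0.0], [-0.001, 0.0, -1.0]]
wrist_force: [1.1, 0.2, -0.2]
gripper_width: 0.966
time_s: 17.72
tcp_pos: [0.3814, -0.2643, 0.2309]
ee_rot: [[0.985, -0.175, -0.001], [-0.175, -0.985, 0.001], [-0.001, -0.001, -1.0]]
wrist_force: [0.3, 0.5, -0.7]
gripper_width: 0.959
t 17.72 tcp [ 0.3814 -0.2643  0.2309] tool shift cm [ 17.31 -55.52  -1.89] jaw ang -100.1 j6 94.6 F [ 0.3  0.5 -0.7] w 0.959 tilt [-0.0012  0.0011]
(287, 137, 70, 75)
(419, 0, 19, 96)
wrist (278, 129, 88, 87) ((381.4431457519531, -265.8168029785156), 52.651432037353516) ((381.7103271484375, -265.6029357910156), (103.13076782226562, 103.97822570800781), 56.223609924316406)
top none
```

View pics/w7.png

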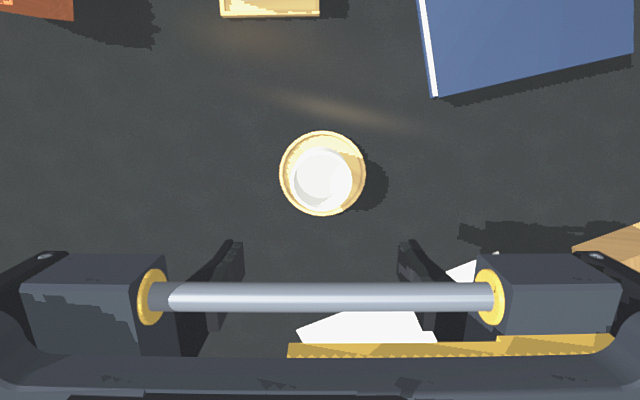

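View pics/s7.png

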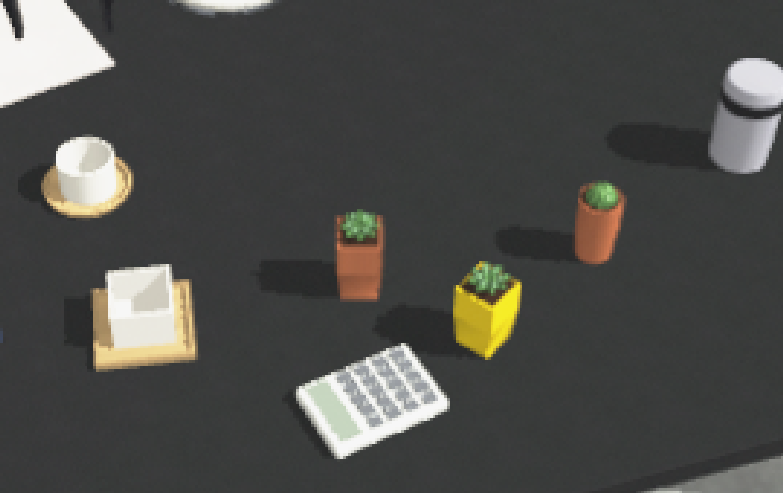

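Both covers stand upright in their saucers: the round one at wrist (322,180), the square one at (141,305) in the scene zoom. I measure the round cover's opening here for the later insertion.

Run:
```python
from h import *
c=snap("wrist","w7z.png",(270,120,374,224),6)
t=np.linspace(0,2*np.pi,72)
im=cv2.imread("pics/w7z.png")
for x,y,z,r,col in((.3823,-.2648,.052,.033,(0,0,255)),(.3823,-.2648,.052,.030,(255,0,0)),(.3823,-.2652,.01,.052,(0,160,0))):
    q=proj(c,np.c_[x+r*np.cos(t),y+r*np.sin(t),0*t+z]);q=(q-[270,120]+.5)*6
    cv2.polylines(im,[q.astype(int)],True,col,1)
cv2.imwrite("pics/w7o.png",im)
```

```text
(no output)
```

View pics/w7o.png

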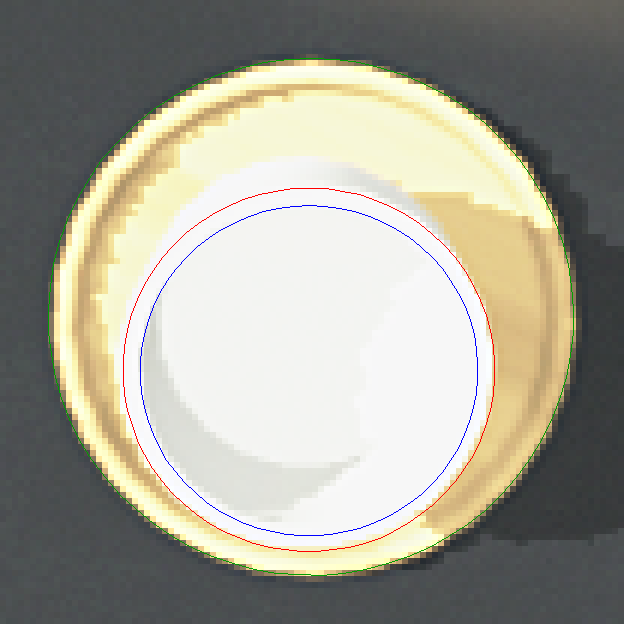

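The overlay fits to within about 1 mm: cover rim at (0.3823, −0.2648), concentric with its saucer. Now the round plant.

```bash
python3 -m jog '[[0.6,-2,-0.4,0,0,0],[1.1,-3.6,-0.5,0,0,0],[1.2,-3.8,-0.5,0,0,0],[1.2,-3.8,-0.5,0,0,0],[1.2,-3.8,0,0,0,0]]' 8.7
python3 -m jog '[[1.2,-3.8,0,0,0,0],[1.2,-3.8,0,0,0,0],[1.2,-3.8,0,0,0,0],[1.2,-3.8,0,0,0,0],[1.2,-3.8,0,0,0,0]]'
python3 -m jog '[[1.2,-3.8,0,0,0,0],[1.2,-3.8,0,0,0,0],[1.2,-3.8,0,0,0,0],[1.0,-3.4,0,0,0,0],[0.7,-2.4,0,0,0,0]]'
python3 -m jog '[[0.3,-1.2,0,0,0,0],[0,0,0,0,0,0],[0,0,0,0,0,0],[0,0,0,0,0,0],[0,0,0,0,0,0]]'
python3 - <<'E'
from h import *
togo(.649,.252,.25)
c=snap("wrist","w8.png")
E
```

```text
time_s: 18.38
tcp_pos: [0.4649, -0.1051, 0.2512]
ee_rot: [[0.985, -0.175, 0.001], [-0.175, -0.985, -0.0], [0.001, 0.0, -1.0]]
wrist_force: [0.5, -0.8, 0.6]
gripper_width: 1.0
time_s: 18.8
tcp_pos: [0.5566, 0.0719, 0.2499]
ee_rot: [[0.985, -0.174, -0.001], [-0.174, -0.985, -0.001], [-0.001, 0.001, -1.0]]
wrist_force: [0.1, -0.7, 0.2]
gripper_width: 1.0
time_s: 19.22
tcp_pos: [0.6392, 0.233, 0.2486]
ee_rot: [[0.985, -0.173, -0.002], [-0.173, -0.985, -0.001], [-0.002, 0.002, -1.0]]
wrist_force: [-0.6, -0.7, 0.8]
gripper_width: 1.0
time_s: 19.63
tcp_pos: [0.6432, 0.2403, 0.2508]
ee_rot: [[0.984, -0.175, -0.0], [-0.175, -0.984, -0.0], [-0.0, 0.0, -1.0]]
wrist_force: [-0.4, -0.4, 0.5]
gripper_width: 1.005
t 19.63 tcp [0.6432 0.2403 0.2508] tool shift cm [ 0.36 -1.25  0.08] jaw ang -100.1 j6 45.9 F [-0.4 -0.4  0.5] w 1.005 tilt [-0.0004 -0.0004]
```

View pics/w8.png

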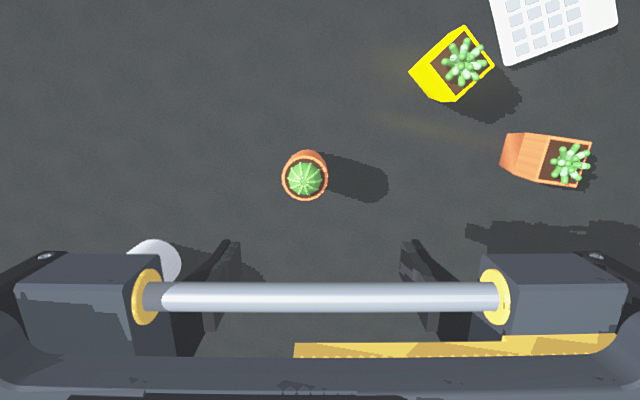

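The round plant is at (305,177), with the yellow look-alike at (455,62) and the square plant at (560,160).

```bash
cat >> h.py <<'E'
def overlay(c,out,roi,s,shapes):
    im=cv2.resize(c["frame"][roi[1]:roi[3],roi[0]:roi[2],::-1],None,fx=s,fy=s,interpolation=cv2.INTER_NEAREST)
    for P,col in shapes:
        q=(proj(c,P)-[roi[0],roi[1]]+.5)*s; cv2.polylines(im,[q.astype(int)],True,col,1)
    cv2.imwrite("pics/"+out,im)
t_=np.linspace(0,2*np.pi,72)
def circ(x,y,z,r): return np.c_[x+r*np.cos(t_),y+r*np.sin(t_),0*t_+z]
def squ(x,y,z,a,deg):
    g=np.radians(deg+45+90*np.arange(4));return np.c_[x+a/2**.5*np.cos(g),y+a/2**.5*np.sin(g),0*g+z]
E
python3 - <<'E'
from h import *
c=capture("wrist");hsv=cv2.cvtColor(c["frame"],cv2.COLOR_RGB2HSV);H,S,V=[hsv[...,i].astype(int) for i in range(3)]
m=((H<14)|(H>172))&(S>80)&(V>60);m[240:]=0;m[:,:250]=0;m[:,380:]=0
k=max(blobs(m,50),key=cv2.contourArea);print(cv2.boundingRect(k))
x,y,w,h=cv2.boundingRect(k)
s=sense();R=s["ee_rot"]
a=plane(c,[[x-.3,177],[x+w-.7,177]],.082);n=plane(c,[[x+w/2-.5,y+h-.5]],.082)[0];ctr=n+R[:,0]*.024
print("w",np.linalg.norm(a[1]-a[0]),a.mean(0),ctr)
overlay(c,"w8o.png",(260,130,350,220),6.6,[(circ(*ctr[:2],.082,.024),(255,0,0)),(circ(*ctr[:2],0,.020),(255,255,0))])
togo(*ctr[:2],.048)
E
```

```text
(281, 149, 48, 50)
w 0.04914767035677718 [0.65500628 0.2553068  0.082     ] [0.6559962  0.25545749 0.0820081 ]
t 19.73 tcp [0.6434 0.2404 0.2513] tool shift cm [ 0.97 -1.7  20.33] jaw ang -100.1 j6 45.9 F [ 0.4 -0.1 -0.5] w 0.996 tilt [0.0004 0.0002]
```

View pics/w8o.png

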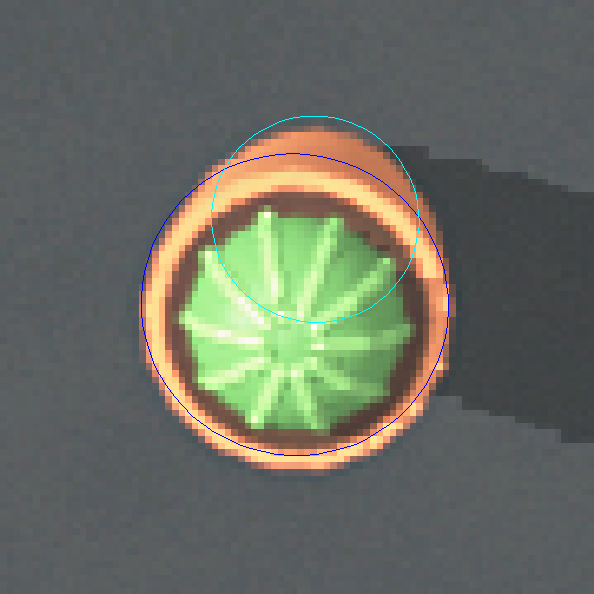

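The mask missed the bright near rim by about 2 px, so the corrected centre is (0.654, 0.2555). I descend.

```bash
python3 -m jog '[[0.4,-0.9,0.5,0,0,0],[0.4,-0.8,1.5,0,0,0],[0,0,3.5,0,0,0],[0,0,3.5,0,0,0],[0,0,3,0,0,0]]'
python3 -m jog '[[0,0,3,0,0,0],[0,0,3,0,0,0],[0,0,1.5,0,0,0],[0,0,0.7,0,0,0],[0,0,0,0,0,0]]'
python3 -c "
from h import *
togo(.6538,.2555,.048)"
```

```text
time_s: 20.15
tcp_pos: [0.6535, 0.2569, 0.1269]
ee_rot: [[0.985, -0.175, -0.003], [-0.175, -0.985, -0.001], [-0.003, 0.001, -1.0]]
wrist_force: [0.0, 0.2, -0.7]
gripper_width: 1.0
time_s: 20.57
tcp_pos: [0.6531, 0.2562, 0.0452]
ee_rot: [[0.985, -0.175, -0.005], [-0.175, -0.985, -0.003], [-0.004, 0.004, -1.0]]
wrist_force: [0.3, 0.1, 0.1]
gripper_width: 1.004
t 20.57 tcp [0.6531 0.2562 0.0452] tool shift cm [ 0.08  0.06 -0.28] jaw ang -100.1 j6 45.4 F [0.3 0.1 0.1] w 1.004 tilt [-0.0046 -0.0028]
```

```bash
python3 -m jog '[[0,0,0,0,0,0],[0,0,0,0,0,0],[0,0,0,0,0,0],[0,0,0,0,0,0],[0,0,0,0,0,0]]'
python3 -c "
from h import *
togo(.6538,.2555,.049)"
```

```text
time_s: 20.98
tcp_pos: [0.6548, 0.257, 0.05]
ee_rot: [[0.985, -0.175, 0.002], [-0.175, -0.985, 0.001], [0.001, -0.001, -1.0]]
wrist_force: [0.4, -0.2, 0.3]
gripper_width: 0.996
t 20.98 tcp [0.6548 0.257  0.05  ] tool shift cm [-0.07  0.17  0.1 ] jaw ang -100.1 j6 45.4 F [ 0.4 -0.2  0.3] w 0.996 tilt [0.0017 0.0011]
```

```bash
python3 -m jog '[[-0.1,0.15,0.1,0,0,0],[0,0,0,0,0,0],[0,0,0,0,0,0],[0,0,0,0,0,0],[0,0,0,0,0,0]]'
python3 -m jog '[[0,0,0,0,0,0],[0,0,0,0,0,0],[0,0,0,0,0,0],[0,0,0,0,0,0],[0,0,0,0,0,0]]' 3.5
python3 -m jog '[[0,0,0,0,0,0],[0,0,0,0,0,0],[0,0,0,0,0,0],[0,0,0,0,0,0],[0,0,0,0,0,0]]'
python3 -c "
from h import *
togo(.6538,.2555,.049)"
```

```text
time_s: 21.4
tcp_pos: [0.6532, 0.2554, 0.0478]
ee_rot: [[0.985, -0.175, 0.0], [-0.175, -0.985, 0.0], [0.0, -0.0, -1.0]]
wrist_force: [-0.1, -0.6, 0.2]
gripper_width: 0.997
time_s: 21.82
tcp_pos: [0.6531, 0.2554, 0.0477]
ee_rot: [[0.985, -0.175, -0.0], [-0.175, -0.985, -0.0], [-0.0, 0.0, -1.0]]
wrist_force: [-0.2, -0.2, 0.6]
gripper_width: 0.708
time_s: 22.23
tcp_pos: [0.6531, 0.2553, 0.0477]
ee_rot: [[0.985, -0.175, -0.0], [-0.175, -0.985, -0.0], [-0.0, 0.0, -1.0]]
wrist_force: [0.2, 0.2, -0.1]
gripper_width: 0.544
t 22.23 tcp [0.6531 0.2553 0.0477] tool shift cm [ 0.07 -0.03 -0.13] jaw ang -100.1 j6 45.4 F [ 0.2  0.2 -0.1] w 0.544 tilt [-0.0002 -0.0002]
```

```bash
python3 -m jog '[[0,0,0,0,0,0],[0,0,0,0,0,0],[0,0,0,0,0,0],[0,0,-0.3,0,0,0],[0,0,-1,0,0,0]]'
python3 -m jog '[[0,0,-2.5,0,0,0],[0,0,-3.5,0,0,0],[0,0,-4,0,0,0],[0,0,-3,0,0,0],[0,0,-1,0,0,0]]'
python3 -m jog '[[0,0,0,0,0,0],[0,0,0,0,0,0],[0,0,0,0,0,0],[0,0,0,0,0,0],[0,0,0,0,0,0]]'
python3 - <<'E'
from h import *
togo(.3823,-.2648,.20)
c=snap("wrist","w9.png")
E
```

```text
time_s: 22.65
tcp_pos: [0.6516, 0.2548, 0.0588]
ee_rot: [[0.985, -0.175, -0.004], [-0.175, -0.985, -0.002], [-0.004, 0.003, -1.0]]
wrist_force: [0.1, 0.2, -1.3]
gripper_width: 0.546
time_s: 23.07
tcp_pos: [0.6557, 0.2565, 0.2087]
ee_rot: [[0.985, -0.174, 0.011], [-0.174, -0.985, 0.005], [0.01, -0.007, -1.0]]
wrist_force: [0.8, 0.0, 1.0]
gripper_width: 0.542
time_s: 23.48
tcp_pos: [0.6523, 0.255, 0.1983]
ee_rot: [[0.985, -0.175, -0.004], [-0.175, -0.985, -0.002], [-0.003, 0.003, -1.0]]
wrist_force: [-0.0, -0.2, -2.0]
gripper_width: 0.545
t 23.48 tcp [0.6523 0.255  0.1983] tool shift cm [-1.751e+01  5.590e+01  4.000e-02] jaw ang -100.1 j6 45.4 F [-0.  -0.2 -2. ] w 0.545 tilt [-0.0037 -0.0022]
```

View pics/w9.png

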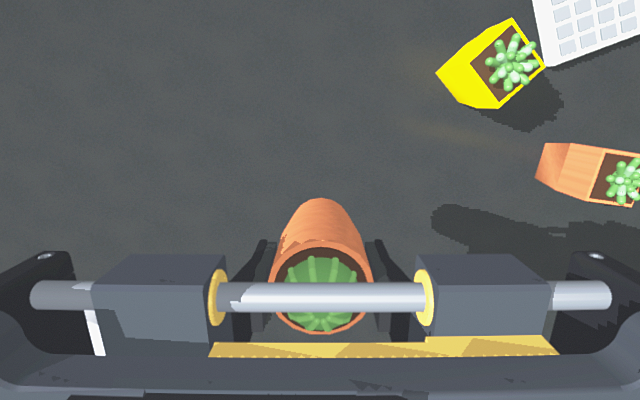

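The plant is held upright. I carry it to the round cover.

```bash
python3 -m jog '[[-0.5,1.5,0,0,0,0],[-0.9,2.8,0,0,0,0],[-1.2,3.8,0,0,0,0],[-1.2,3.8,0,0,0,0],[-1.2,3.8,0,0,0,0]]'
python3 -m jog '[[-1.2,3.8,0,0,0,0],[-1.2,3.8,0,0,0,0],[-1.2,3.8,0,0,0,0],[-1.2,3.8,0,0,0,0],[-1.2,3.8,0,0,0,0]]'
python3 -m jog '[[-1.2,3.8,0,0,0,0],[-1.2,3.8,0,0,0,0],[-1.2,3.8,0,0,0,0],[-1.2,3.8,0,0,0,0],[-0.9,3,0,0,0,0]]'
python3 -m jog '[[-0.6,2,0,0,0,0],[-0.3,1,0,0,0,0],[0,0,0,0,0,0],[0,0,0,0,0,0],[0,0,0,0,0,0]]'
python3 - <<'E'
from h import *
togo(.3823,-.2648,.20)
c=snap("wrist","w10.png")
E
```

```text
time_s: 23.95
tcp_pos: [0.5752, 0.1082, 0.1998]
ee_rot: [[0.985, -0.174, -0.001], [-0.174, -0.985, -0.001], [-0.001, 0.001, -1.0]]
wrist_force: [1.3, 0.1, -1.1]
gripper_width: 0.545
time_s: 24.37
tcp_pos: [0.4828, -0.0685, 0.2005]
ee_rot: [[0.985, -0.174, -0.0], [-0.174, -0.985, -0.0], [-0.0, 0.0, -1.0]]
wrist_force: [-0.0, -0.3, -1.5]
gripper_width: 0.546
time_s: 24.78
tcp_pos: [0.3944, -0.2381, 0.2006]
ee_rot: [[0.985, -0.175, -0.001], [-0.175, -0.985, -0.0], [-0.001, 0.0, -1.0]]
wrist_force: [0.3, 0.6, -1.9]
gripper_width: 0.545
time_s: 25.2
tcp_pos: [0.3826, -0.2637, 0.2006]
ee_rot: [[0.985, -0.174, -0.0], [-0.174, -0.985, 0.0], [-0.0, -0.0, -1.0]]
wrist_force: [-0.4, 0.3, -1.4]
gripper_width: 0.543
t 25.2 tcp [ 0.3826 -0.2637  0.2006] tool shift cm [-0.02  0.11  0.06] jaw ang -100.0 j6 94.5 F [-0.4  0.3 -1.4] w 0.543 tilt [-0.0001  0.0002]
```

View pics/w10.png

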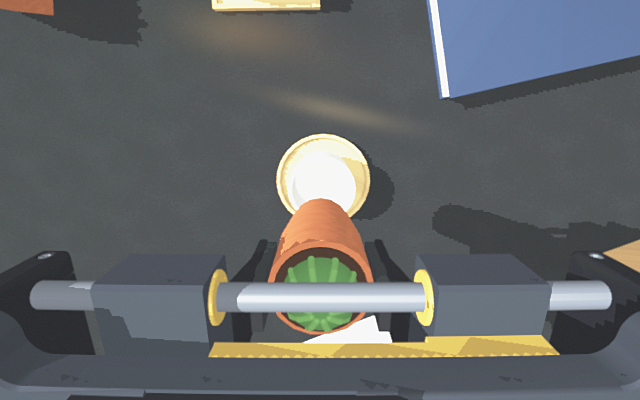

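Run:
```python
from h import *
c=capture("wrist");s=sense();x,y,z=s["tcp_pos"]
overlay(c,"w10o.png",(250,120,390,345),2.6,[(circ(x,y,z-.0477,.020),(255,0,0)),(circ(x,y,z+.0343,.024),(255,0,0)),(circ(.3823,-.2648,.052,.033),(0,0,255))])
```

```text
(no output)
```

View pics/w10o.png

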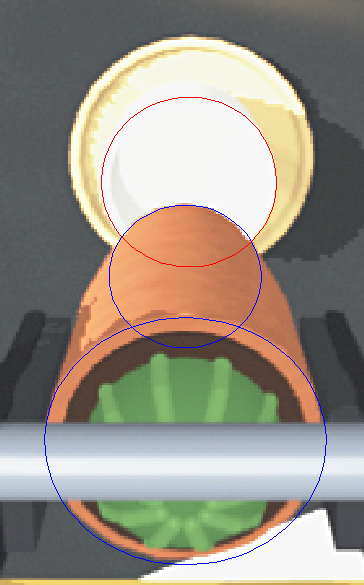

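Foot and rim match the expected in-hand position to within about 2 mm. I lower it to just above the opening.

```bash
python3 -m jog '[[0,0.1,1.5,0,0,0],[0,0,2.5,0,0,0],[0,0,2.5,0,0,0],[0,0,1.8,0,0,0],[0,0,0.9,0,0,0]]'
python3 -m jog '[[0,0,0.2,0,0,0],[0,0,0,0,0,0],[0,0,0,0,0,0],[0,0,0,0,0,0],[0,0,0,0,0,0]]'
python3 - <<'E'
from h import *
togo(.3823,-.2648,.0565)
c=capture("wrist");s=sense();x,y,z=s["tcp_pos"]
overlay(c,"w11o.png",(240,120,400,345),2.6,[(circ(x,y,z-.0477,.020),(255,0,0)),(circ(x,y,z+.0343,.024),(255,0,0)),(circ(.3823,-.2648,.052,.033),(0,0,255))])
E
```

```text
time_s: 25.72
tcp_pos: [0.3811, -0.264, 0.1065]
ee_rot: [[0.985, -0.173, -0.004], [-0.173, -0.985, 0.002], [-0.004, -0.001, -1.0]]
wrist_force: [0.5, 0.3, -0.9]
gripper_width: 0.549
time_s: 26.13
tcp_pos: [0.3829, -0.2654, 0.1078]
ee_rot: [[0.985, -0.174, 0.002], [-0.174, -0.985, -0.001], [0.002, 0.0, -1.0]]
wrist_force: [0.3, -0.1, -0.8]
gripper_width: 0.546
t 26.13 tcp [ 0.3829 -0.2654  0.1078] tool shift cm [-0.08 -0.05  5.13] jaw ang -100.0 j6 94.6 F [ 0.3 -0.1 -0.8] w 0.546 tilt [ 0.0024 -0.0007]
```

View pics/w11o.png

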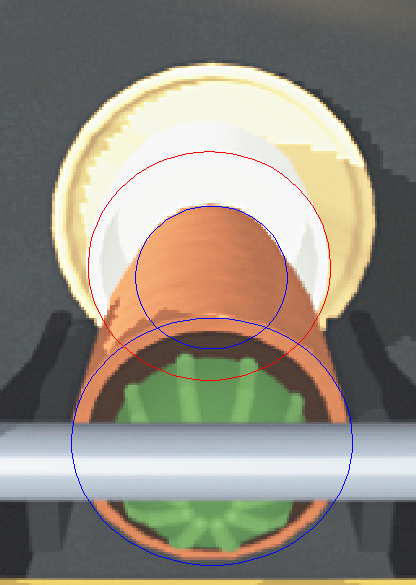

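The foot is concentric with the opening. I lower it in, checking force.

```bash
python3 -m jog '[[0,0,0.4,0,0,0],[0,0,0.6,0,0,0],[0,0,0.6,0,0,0],[0,0,0.5,0,0,0],[0,0,0.4,0,0,0]]'
python3 -m jog '[[0,0,0.3,0,0,0],[0,0,0.2,0,0,0],[0,0,0,0,0,0],[0,0,0,0,0,0],[0,0,0,0,0,0]]'
python3 -c "
from h import *
togo(.3823,-.2648,.0565)"
```

```text
time_s: 26.6
tcp_pos: [0.3816, -0.2651, 0.0808]
ee_rot: [[0.985, -0.175, -0.001], [-0.175, -0.985, 0.0], [-0.001, -0.0, -1.0]]
wrist_force: [0.1, 0.8, -2.3]
gripper_width: 0.545
time_s: 27.02
tcp_pos: [0.3823, -0.2653, 0.0769]
ee_rot: [[0.985, -0.174, 0.0], [-0.174, -0.985, -0.0], [0.0, 0.0, -1.0]]
wrist_force: [0.1, -0.3, -1.5]
gripper_width: 0.545
t 27.02 tcp [ 0.3823 -0.2653  0.0769] tool shift cm [-0.01 -0.05  2.04] jaw ang -100.0 j6 94.6 F [ 0.1 -0.3 -1.5] w 0.545 tilt [ 0.0004 -0.0002]
```

```bash
python3 -m jog '[[0,0,0.3,0,0,0],[0,0,0.4,0,0,0],[0,0,0.3,0,0,0],[0,0,0.2,0,0,0],[0,0,0.1,0,0,0]]'
python3 -m jog '[[0,0,0.1,0,0,0],[0,0,0.1,0,0,0],[0,0,0,0,0,0],[0,0,0,0,0,0],[0,0,0,0,0,0]]'
```

```text
time_s: 27.43
tcp_pos: [0.3818, -0.2652, 0.0632]
ee_rot: [[0.985, -0.175, -0.001], [-0.175, -0.985, 0.0], [-0.001, -0.0, -1.0]]
wrist_force: [-0.6, -1.0, -1.6]
gripper_width: 0.544
time_s: 27.85
tcp_pos: [0.3822, -0.2653, 0.0618]
ee_rot: [[0.985, -0.175, 0.0], [-0.175, -0.985, -0.0], [0.0, 0.0, -1.0]]
wrist_force: [0.5, 0.4, -1.7]
gripper_width: 0.542
```

```bash
python3 -m jog '[[0,0,0.1,0,0,0],[0,0,0.1,0,0,0],[0,0,0,0,0,0],[0,0,0,0,0,0],[0,0,0,0,0,0]]'
```

```text
time_s: 28.27
tcp_pos: [0.3821, -0.2653, 0.0597]
ee_rot: [[0.985, -0.175, 0.0], [-0.175, -0.985, -0.0], [0.0, 0.0, -1.0]]
wrist_force: [0.2, 0.3, -2.2]
gripper_width: 0.546
```

```bash
python3 -m jog '[[0,0,0.1,0,0,0],[0,0,0.05,0,0,0],[0,0,0,0,0,0],[0,0,0,0,0,0],[0,0,0,0,0,0]]'
```

```text
time_s: 28.68
tcp_pos: [0.3821, -0.2653, 0.0582]
ee_rot: [[0.985, -0.175, -0.0], [-0.175, -0.985, -0.0], [-0.0, 0.0, -1.0]]
wrist_force: [0.3, -0.8, -1.1]
gripper_width: 0.546
```

```bash
python3 -m jog '[[0,0,0.05,0,0,0],[0,0,0.05,0,0,0],[0,0,0.02,0,0,0],[0,0,0,0,0,0],[0,0,0,0,0,0]]'
```

```text
time_s: 29.1
tcp_pos: [0.3821, -0.2653, 0.057]
ee_rot: [[0.985, -0.175, -0.0], [-0.175, -0.985, -0.0], [-0.0, 0.0, -1.0]]
wrist_force: [0.3, -0.0, -2.2]
gripper_width: 0.547
```

```bash
python3 -m jog '[[0,0,0.05,0,0,0],[0,0,0.03,0,0,0],[0,0,0,0,0,0],[0,0,0,0,0,0],[0,0,0,0,0,0]]'
```

```text
time_s: 29.52
tcp_pos: [0.3823, -0.2653, 0.0566]
ee_rot: [[0.985, -0.174, 0.0], [-0.174, -0.985, -0.0], [0.0, 0.0, -1.0]]
wrist_force: [-0.4, 1.0, 4.4]
gripper_width: 0.545
```

Floor contact came at z = 0.0566, exactly where expected. I release and rise.

```bash
python3 -m jog '[[0,0,0,0,0,0],[0,0,0,0,0,0],[0,0,0,0,0,0],[0,0,0,0,0,0],[0,0,0,0,0,0]]' 8.0
python3 -m jog '[[0,0,0,0,0,0],[0,0,-0.5,0,0,0],[0,0,-2,0,0,0],[0,0,-4,0,0,0],[0,0,-4,0,0,0]]'
python3 -m jog '[[0,0,-4,0,0,0],[0,0,-3,0,0,0],[0,0,-1.5,0,0,0],[0,0,0,0,0,0],[0,0,0,0,0,0]]'
python3 - <<'E'
from h import *
togo(.62,-.0117,.25,72)
c=snap("wrist","w12.png")
E
```

```text
time_s: 29.93
tcp_pos: [0.382, -0.2653, 0.056]
ee_rot: [[0.985, -0.175, -0.0], [-0.175, -0.985, 0.0], [-0.0, -0.0, -1.0]]
wrist_force: [-0.0, -0.2, -0.2]
gripper_width: 0.839
time_s: 30.35
tcp_pos: [0.3809, -0.2649, 0.1618]
ee_rot: [[0.985, -0.175, -0.004], [-0.174, -0.985, 0.001], [-0.004, -0.0, -1.0]]
wrist_force: [2.2, -0.3, 0.1]
gripper_width: 0.918
time_s: 30.77
tcp_pos: [0.3821, -0.2651, 0.2471]
ee_rot: [[0.985, -0.175, 0.002], [-0.175, -0.985, -0.0], [0.002, -0.0, -1.0]]
wrist_force: [-0.2, 0.4, -0.0]
gripper_width: 0.916
t 30.77 tcp [ 0.3821 -0.2651  0.2471] tool shift cm [ 18.99 -29.11  -0.24] jaw ang -100.1 j6 94.6 F [-0.2  0.4 -0. ] w 0.916 tilt [ 0.0024 -0.0001]
world yaw turn -7.9 -> tool wz 7.9
```

View pics/w12.png

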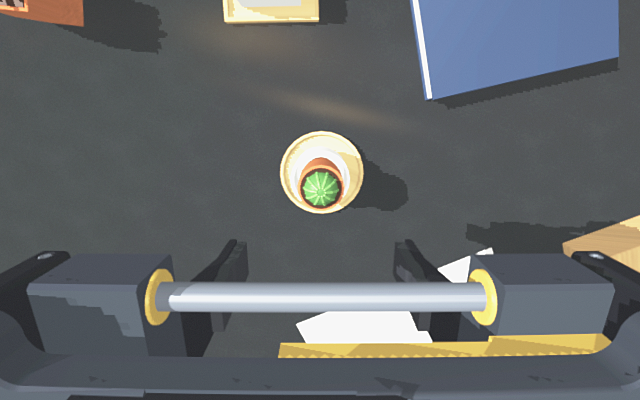

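The cactus stands in the round cover at (321,185). On to the square plant.

```bash
python3 -m jog '[[1,-1.6,0,0,0,0],[1.6,-2.5,0,0,0,0],[2.1,-3.4,0,0,0,0],[2.1,-3.4,0,0,0,0],[2.1,-3.4,0,0,0,0]]' 8.7
python3 -m jog '[[2.1,-3.4,0,0,0,0],[2.1,-3.4,0,0,0,0],[2.1,-3.4,0,0,0,0],[1.9,-3,0,0,0,0],[1,-1.6,0,0,0,0]]'
python3 -m jog '[[0,0,0,0,0,3],[0,0,0,0,0,3],[0,0,0,0,0,0],[0,0,0,0,0,0],[0,0,0,0,0,0]]'
python3 - <<'E'
from h import *
togo(.62,-.0117,.25,72)
c=snap("wrist","w13.png",)
c=snap("wrist","w13z.png",(270,120,370,220),6)
E
```

```text
time_s: 31.23
tcp_pos: [0.4944, -0.1386, 0.2443]
ee_rot: [[0.985, -0.175, -0.004], [-0.175, -0.985, 0.0], [-0.004, 0.001, -1.0]]
wrist_force: [1.6, -0.5, 0.0]
gripper_width: 0.996
time_s: 31.65
tcp_pos: [0.6124, -0.0074, 0.243]
ee_rot: [[0.985, -0.172, -0.004], [-0.172, -0.985, -0.001], [-0.004, 0.001, -1.0]]
wrist_force: [1.0, -0.9, 0.1]
gripper_width: 0.997
time_s: 32.07
tcp_pos: [0.6106, -0.0106, 0.2451]
ee_rot: [[0.961, -0.276, -0.002], [-0.276, -0.961, -0.0], [-0.002, 0.001, -1.0]]
wrist_force: [0.1, -0.7, 0.1]
gripper_width: 1.0
t 32.07 tcp [ 0.6106 -0.0106  0.2451] tool shift cm [ 0.94 -0.15 -0.49] jaw ang -106.0 j6 59.8 F [ 0.1 -0.7  0.1] w 1.0 tilt [-0.0022 -0.0004]
world yaw turn -2.0 -> tool wz 2.0
```

View pics/w13.png

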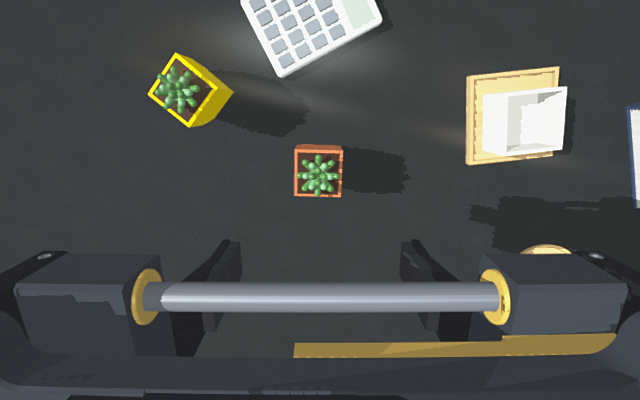

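View pics/w13z.png

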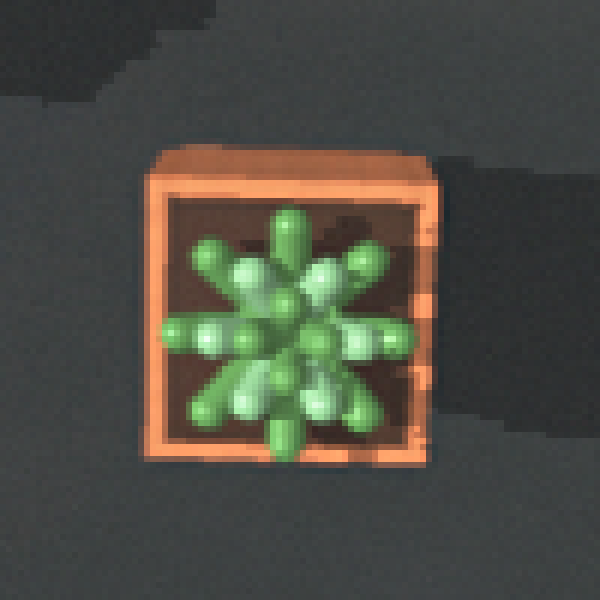

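The zoom shows the rim corners at about (294.2,148.8), (343,150.5), (341.2,197.5) and (293.8,196.7).

Run:
```python
from h import *
c=capture("wrist")
b=plane(c,np.array([[145,174],[440,184],[428,466],[143,461]])/6+[269.5,119.5],.082)
print(b.round(4),b.mean(0).round(4))
for i in range(4):
    e=b[(i+1)%4]-b[i];print(np.linalg.norm(e).round(4),np.degrees(np.arctan2(e[1],e[0])).round(1))
x,y=b.mean(0)[:2]
overlay(c,"w13o.png",(270,120,370,220),6,[(squ(x,y,.082,.048,-17.5),(255,0,0)),(squ(x,y,0,.040,-17.5),(255,255,0))])
togo(x,y,.048,72.5)
```

```text
[[ 0.6553  0.0044  0.082 ]
 [ 0.6402 -0.042   0.082 ]
 [ 0.594  -0.0275  0.082 ]
 [ 0.6085  0.0194  0.082 ]] [ 0.6245 -0.0114  0.082 ]
0.0488 -108.0
0.0484 162.6
0.0491 72.9
0.0492 -17.8
t 32.22 tcp [ 0.6108 -0.0106  0.2461] tool shift cm [ 1.34 -0.3  19.81] jaw ang -106.0 j6 59.8 F [-0.1  0.4 -0.5] w 1.002 tilt [-0.0004 -0.0001]
world yaw turn -1.5 -> tool wz 1.5
```

View pics/w13o.png

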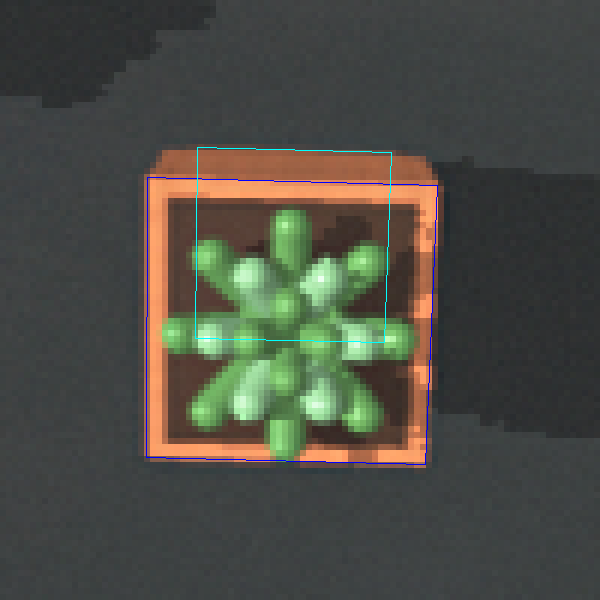

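The fit is good. I descend.

```bash
python3 -m jog '[[0.7,-0.15,0.5,0,0,1.5],[0.65,-0.15,1.5,0,0,0],[0,0,3.5,0,0,0],[0,0,3.5,0,0,0],[0,0,3,0,0,0]]'
python3 -m jog '[[0,0,3,0,0,0],[0,0,2.5,0,0,0],[0,0,1.2,0,0,0],[0,0,0.6,0,0,0],[0,0,0,0,0,0]]'
python3 -m jog '[[0,0,0,0,0,0],[0,0,0,0,0,0],[0,0,0,0,0,0],[0,0,0,0,0,0],[0,0,0,0,0,0]]'
python3 -c "
from h import *
togo(.6245,-.0114,.048,72.5)"
```

```text
time_s: 32.63
tcp_pos: [0.6246, -0.0115, 0.1241]
ee_rot: [[0.953, -0.303, -0.001], [-0.303, -0.953, 0.0], [-0.001, -0.0, -1.0]]
wrist_force: [-0.5, 0.2, -0.5]
gripper_width: 0.997
time_s: 33.05
tcp_pos: [0.6248, -0.0115, 0.0522]
ee_rot: [[0.953, -0.302, -0.002], [-0.302, -0.953, -0.001], [-0.001, 0.001, -1.0]]
wrist_force: [-0.3, 0.3, 1.0]
gripper_width: 1.002
time_s: 33.47
tcp_pos: [0.6253, -0.0112, 0.0543]
ee_rot: [[0.953, -0.302, 0.002], [-0.302, -0.953, 0.0], [0.002, -0.001, -1.0]]
wrist_force: [0.5, 0.6, -0.6]
gripper_width: 0.996
t 33.47 tcp [ 0.6253 -0.0112  0.0543] tool shift cm [-0.08  0.04  0.62] jaw ang -107.5 j6 58.7 F [ 0.5  0.6 -0.6] w 0.996 tilt [0.0018 0.0004]
world yaw turn 0.0 -> tool wz -0.0
```

```bash
python3 -m jog '[[0,0,0.4,0,0,0],[0,0,0.1,0,0,0],[0,0,0,0,0,0],[0,0,0,0,0,0],[0,0,0,0,0,0]]'
python3 -m jog '[[0,0,0,0,0,0],[0,0,0,0,0,0],[0,0,0,0,0,0],[0,0,0,0,0,0],[0,0,0,0,0,0]]' 3.5
python3 -m jog '[[0,0,0,0,0,0],[0,0,0,0,0,0],[0,0,0,0,0,0],[0,0,0,0,0,0],[0,0,0,0,0,0]]'
python3 -m jog '[[0,0,0,0,0,0],[0,0,0,0,0,0],[0,0,0,0,0,0],[0,0,0,0,0,0],[0,0,0,0,0,0]]'
python3 -c "
from h import *
togo(.6095,-.2495,.20,79.8)"
```

```text
time_s: 33.88
tcp_pos: [0.6249, -0.0113, 0.0481]
ee_rot: [[0.953, -0.302, -0.0], [-0.302, -0.953, -0.0], [-0.0, 0.0, -1.0]]
wrist_force: [0.1, 0.2, 0.2]
gripper_width: 1.001
time_s: 34.3
tcp_pos: [0.6249, -0.0113, 0.0483]
ee_rot: [[0.953, -0.302, 0.0], [-0.302, -0.953, 0.0], [0.0, -0.0, -1.0]]
wrist_force: [0.3, -0.5, -0.7]
gripper_width: 0.708
time_s: 34.72
tcp_pos: [0.6249, -0.0114, 0.0483]
ee_rot: [[0.953, -0.302, -0.0], [-0.302, -0.953, -0.0], [-0.0, 0.0, -1.0]]
wrist_force: [-0.1, 0.0, 0.2]
gripper_width: 0.549
time_s: 35.13
tcp_pos: [0.6249, -0.0113, 0.0483]
ee_rot: [[0.953, -0.302, -0.0], [-0.302, -0.953, -0.0], [-0.0, 0.0, -1.0]]
wrist_force: [-0.8, -0.1, 0.9]
gripper_width: 0.55
t 35.13 tcp [ 0.6249 -0.0113  0.0483] tool shift cm [  5.72  23.17 -15.17] jaw ang -107.5 j6 58.7 F [-0.8 -0.1  0.9] w 0.55 tilt [-0. -0.]
world yaw turn 7.3 -> tool wz -7.3
```

```bash
python3 -m jog '[[0,0,-0.3,0,0,0],[0,0,-1.2,0,0,0],[0,0,-3,0,0,0],[0,0,-4,0,0,0],[0,0,-3.5,0,0,0]]'
python3 -m jog '[[0,0,-2.2,0,0,0],[0,0,-1,0,0,0],[0,0,0,0,0,-2],[0,0,0,0,0,-3],[0,0,0,0,0,-2.3]]'
python3 -m jog '[[-0.2,1.5,0,0,0,0],[-0.3,2.7,0,0,0,0],[-0.5,3.8,0,0,0,0],[-0.5,3.8,0,0,0,0],[-0.5,3.8,0,0,0,0]]'
python3 -m jog '[[-0.5,3.8,0,0,0,0],[-0.4,2.8,0,0,0,0],[-0.2,1.8,0,0,0,0],[-0.1,0.8,0,0,0,0],[0,0,0,0,0,0]]'
python3 -m jog '[[0,0,0,0,0,0],[0,0,0,0,0,0],[0,0,0,0,0,0],[0,0,0,0,0,0],[0,0,0,0,0,0]]'
python3 - <<'E'
from h import *
togo(.6095,-.2495,.20,79.8)
c=snap("wrist","w14.png",)
c=snap("wrist","w14z.png",(250,80,390,345),2.2)
E
```

```text
time_s: 35.55
tcp_pos: [0.6248, -0.0114, 0.1706]
ee_rot: [[0.954, -0.301, 0.0], [-0.301, -0.954, -0.0], [0.0, 0.0, -1.0]]
wrist_force: [0.5, 0.8, -0.6]
gripper_width: 0.546
time_s: 35.97
tcp_pos: [0.6241, -0.0112, 0.1998]
ee_rot: [[0.984, -0.176, -0.001], [-0.176, -0.984, 0.001], [-0.002, -0.0, -1.0]]
wrist_force: [0.3, 0.2, -2.1]
gripper_width: 0.545
time_s: 36.38
tcp_pos: [0.5758, -0.1628, 0.1995]
ee_rot: [[0.984, -0.178, -0.002], [-0.178, -0.984, 0.0], [-0.002, 0.0, -1.0]]
wrist_force: [0.4, -1.2, -1.6]
gripper_width: 0.549
time_s: 36.8
tcp_pos: [0.5479, -0.2513, 0.1996]
ee_rot: [[0.983, -0.181, -0.002], [-0.181, -0.983, 0.0], [-0.002, -0.0, -1.0]]
wrist_force: [-0.4, 0.3, -1.6]
gripper_width: 0.551
time_s: 37.22
tcp_pos: [0.5496, -0.2488, 0.2003]
ee_rot: [[0.984, -0.177, 0.0], [-0.177, -0.984, 0.0], [0.0, -0.0, -1.0]]
wrist_force: [0.1, -0.2, -2.7]
gripper_width: 0.555
t 37.22 tcp [ 0.5496 -0.2488  0.2003] tool shift cm [ 5.91 -0.99  0.03] jaw ang -100.2 j6 88.8 F [ 0.1 -0.2 -2.7] w 0.555 tilt [0.0001 0.    ]
world yaw turn -0.0 -> tool wz 0.0
```

View pics/w14.png

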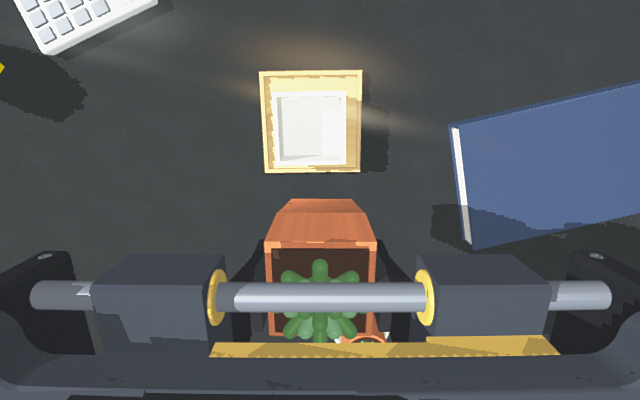

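The cover is fully visible at columns 272–350, rows 90–165, and the plant is held square to it. I overlay to verify both.

Run:
```python
from h import *
c=capture("wrist");s=sense();x,y,z=s["tcp_pos"]
overlay(c,"w14o.png",(250,60,390,345),2.1*1.0,[(squ(x,y,z-.0483,.040,-10.2),(255,0,0)),(squ(x,y,z+.0337,.048,-10.2),(255,0,0)),(squ(.609,-.2491,.052,.066,-10.2),(0,0,255)),(squ(.612,-.250,.010,.104,-10.2),(0,160,0))])
overlay(c,"w14p.png",(250,60,375,185),4.8,[(squ(.609,-.2491,.052,.066,-10.2),(0,0,255)),(squ(.609,-.2491,.052,.060,-10.2),(255,0,0)),(squ(.612,-.250,.010,.104,-10.2),(0,160,0))])
```

```text
(no output)
```

View pics/w14o.png

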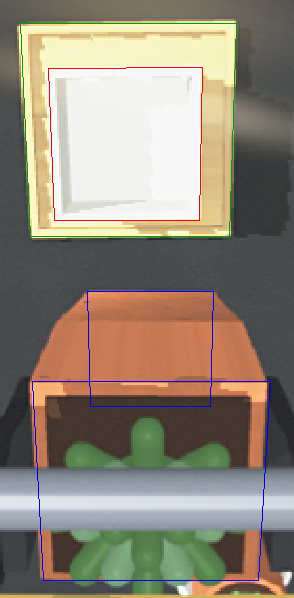

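View pics/w14p.png

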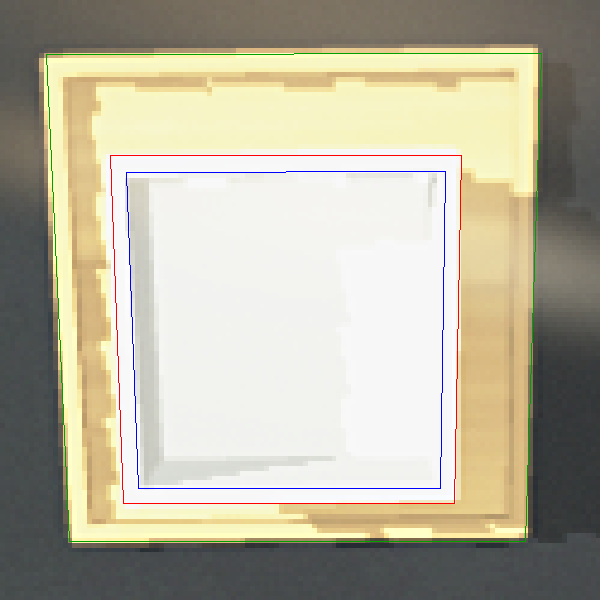

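All overlays fit to about 1 px. The cover sits about 3 mm from the saucer centre, well inside the 15 mm of play. I move over it and lower.

```bash
python3 -m jog '[[1,-0.2,0,0,0,0],[1.8,-0.3,0,0,0,0],[1.8,-0.3,0.5,0,0,0],[1,-0.2,1,0,0,0],[0.25,0,1.5,0,0,0]]'
python3 -m jog '[[0,0,2,0,0,0],[0,0,2,0,0,0],[0,0,1.5,0,0,0],[0,0,0.7,0,0,0],[0,0,0,0,0,0]]'
python3 -m jog '[[0,0,0,0,0,0],[0,0,0,0,0,0],[0,0,0,0,0,0],[0,0,0,0,0,0],[0,0,0,0,0,0]]'
python3 - <<'E'
from h import *
togo(.609,-.2491,.0573,79.8)
c=capture("wrist");s=sense();x,y,z=s["tcp_pos"]
overlay(c,"w15o.png",(240,120,400,345),2.6,[(squ(x,y,z-.0483,.040,-10.2),(255,0,0)),(squ(.609,-.2491,.052,.066,-10.2),(0,0,255)),(squ(.609,-.2491,.052,.060,-10.2),(0,0,255))])
E
```

```text
time_s: 37.78
tcp_pos: [0.6116, -0.2503, 0.1703]
ee_rot: [[0.984, -0.177, 0.003], [-0.177, -0.984, -0.001], [0.004, 0.0, -1.0]]
wrist_force: [-0.1, -0.1, -2.6]
gripper_width: 0.549
time_s: 38.2
tcp_pos: [0.6073, -0.2499, 0.1053]
ee_rot: [[0.984, -0.178, -0.005], [-0.178, -0.984, 0.001], [-0.005, -0.0, -1.0]]
wrist_force: [-0.8, 0.5, -2.7]
gripper_width: 0.548
time_s: 38.62
tcp_pos: [0.609, -0.2503, 0.1092]
ee_rot: [[0.984, -0.178, 0.002], [-0.178, -0.984, -0.0], [0.002, -0.0, -1.0]]
wrist_force: [-0.2, -0.5, -1.5]
gripper_width: 0.548
t 38.62 tcp [ 0.609  -0.2503  0.1092] tool shift cm [-0.03 -0.12  5.19] jaw ang -100.3 j6 88.0 F [-0.2 -0.5 -1.5] w 0.548 tilt [ 0.0016 -0.0003]
world yaw turn 0.1 -> tool wz -0.1
```

View pics/w15o.png

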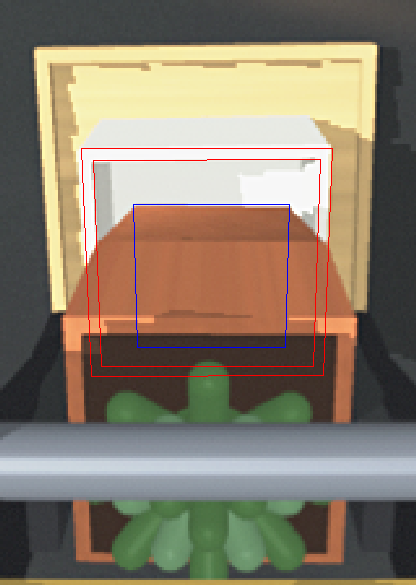

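Aligned. I correct y by −1 mm and lower it in.

```bash
python3 -m jog '[[0,-0.1,0.4,0,0,0],[0,0,0.6,0,0,0],[0,0,0.6,0,0,0],[0,0,0.5,0,0,0],[0,0,0.4,0,0,0]]'
python3 -m jog '[[0,0,0.3,0,0,0],[0,0,0.2,0,0,0],[0,0,0,0,0,0],[0,0,0,0,0,0],[0,0,0,0,0,0]]'
python3 -c "
from h import *
togo(.609,-.2491,.0573,79.8)"
```

```text
time_s: 39.08
tcp_pos: [0.6083, -0.2491, 0.0819]
ee_rot: [[0.984, -0.178, -0.002], [-0.178, -0.984, 0.0], [-0.002, -0.0, -1.0]]
wrist_force: [-0.7, 0.2, -1.1]
gripper_width: 0.553
time_s: 39.5
tcp_pos: [0.609, -0.2493, 0.0786]
ee_rot: [[0.984, -0.178, 0.001], [-0.178, -0.984, -0.0], [0.001, 0.0, -1.0]]
wrist_force: [-0.3, -0.2, -0.9]
gripper_width: 0.548
t 39.5 tcp [ 0.609  -0.2493  0.0786] tool shift cm [-0.01 -0.02  2.13] jaw ang -100.2 j6 88.0 F [-0.3 -0.2 -0.9] w 0.548 tilt [ 0.0006 -0.0002]
world yaw turn 0.0 -> tool wz -0.0
```

```bash
python3 -m jog '[[0,0,0.3,0,0,0],[0,0,0.4,0,0,0],[0,0,0.3,0,0,0],[0,0,0.2,0,0,0],[0,0,0.1,0,0,0]]'
python3 -m jog '[[0,0,0.1,0,0,0],[0,0,0.1,0,0,0],[0,0,0,0,0,0],[0,0,0,0,0,0],[0,0,0,0,0,0]]'
```

```text
time_s: 39.92
tcp_pos: [0.6085, -0.2492, 0.0646]
ee_rot: [[0.984, -0.178, -0.001], [-0.178, -0.984, 0.0], [-0.001, -0.0, -1.0]]
wrist_force: [-1.1, 0.4, -1.8]
gripper_width: 0.553
time_s: 40.33
tcp_pos: [0.6089, -0.2493, 0.0634]
ee_rot: [[0.984, -0.178, 0.0], [-0.178, -0.984, -0.0], [0.0, 0.0, -1.0]]
wrist_force: [-0.3, 0.1, -0.9]
gripper_width: 0.548
```

```bash
python3 -m jog '[[0,0,0.1,0,0,0],[0,0,0.1,0,0,0],[0,0,0.05,0,0,0],[0,0,0,0,0,0],[0,0,0,0,0,0]]'
```

```text
time_s: 40.75
tcp_pos: [0.6087, -0.2492, 0.0607]
ee_rot: [[0.984, -0.178, -0.0], [-0.178, -0.984, 0.0], [-0.0, 0.0, -1.0]]
wrist_force: [-0.1, 0.1, -1.3]
gripper_width: 0.544
```

```bash
python3 -m jog '[[0,0,0.1,0,0,0],[0,0,0.1,0,0,0],[0,0,0.05,0,0,0],[0,0,0,0,0,0],[0,0,0,0,0,0]]'
```

```text
time_s: 41.17
tcp_pos: [0.6088, -0.2493, 0.0582]
ee_rot: [[0.984, -0.178, -0.0], [-0.178, -0.984, 0.0], [-0.0, 0.0, -1.0]]
wrist_force: [0.9, -0.1, -0.9]
gripper_width: 0.551
```

```bash
python3 -m jog '[[0,0,0.05,0,0,0],[0,0,0.03,0,0,0],[0,0,0,0,0,0],[0,0,0,0,0,0],[0,0,0,0,0,0]]'
```

```text
time_s: 41.58
tcp_pos: [0.6088, -0.2493, 0.0575]
ee_rot: [[0.984, -0.178, -0.0], [-0.178, -0.984, -0.0], [0.0, 0.0, -1.0]]
wrist_force: [0.7, -0.7, -1.5]
gripper_width: 0.551
```

```bash
python3 -m jog '[[0,0,0.04,0,0,0],[0,0,0.02,0,0,0],[0,0,0,0,0,0],[0,0,0,0,0,0],[0,0,0,0,0,0]]'
```

```text
time_s: 42.0
tcp_pos: [0.6089, -0.2493, 0.0572]
ee_rot: [[0.984, -0.178, 0.0], [-0.178, -0.984, -0.0], [0.0, 0.0, -1.0]]
wrist_force: [-0.3, 0.4, 0.9]
gripper_width: 0.548
```

Seated at z = 0.0572, against 0.0573 expected, with the weight carried by the floor. I release and rise clear.

```bash
python3 -m jog '[[0,0,0,0,0,0],[0,0,0,0,0,0],[0,0,0,0,0,0],[0,0,0,0,0,0],[0,0,0,0,0,0]]' 8.0
python3 -m jog '[[0,0,0,0,0,0],[0,0,-0.5,0,0,0],[0,0,-2,0,0,0],[0,0,-4,0,0,0],[0,0,-4,0,0,0]]'
python3 -m jog '[[0,0,-4,0,0,0],[0,0,-3,0,0,0],[-1,-2,-1.5,0,0,0],[-2,-3.5,0,0,0,0],[-2,-3.5,0,0,0,0]]'
python3 -m jog '[[-2,-3.5,0,0,0,0],[-2,-3.5,0,0,0,0],[-2,-3.5,0,0,0,0],[-2,-3.5,0,0,0,0],[-1,-1.5,0,0,0,0]]'
python3 -m jog '[[0,0,0,0,0,0],[0,0,0,0,0,0],[0,0,0,0,0,0],[0,0,0,0,0,0],[0,0,0,0,0,0]]'
python3 - <<'E'
from h import *
togo(.6,0,.25)
c=snap("wrist","w16.png")
c=snap("scene","s16.png",(190,120,460,290),2.9)
for P in([.3823,-.2648,.091],[.609,-.2491,.091]): print(proj(c,[P]))
c=snap("top","t16.png",(150,110,500,290),2.2)
E
```

```text
time_s: 42.42
tcp_pos: [0.6088, -0.2493, 0.0568]
ee_rot: [[0.984, -0.178, 0.0], [-0.178, -0.984, -0.0], [0.0, 0.0, -1.0]]
wrist_force: [-0.2, -0.2, 0.1]
gripper_width: 0.839
time_s: 42.83
tcp_pos: [0.6076, -0.2491, 0.1617]
ee_rot: [[0.984, -0.178, -0.004], [-0.178, -0.984, 0.001], [-0.004, 0.0, -1.0]]
wrist_force: [1.5, -0.2, -0.1]
gripper_width: 0.915
time_s: 43.25
tcp_pos: [0.5757, -0.1516, 0.2485]
ee_rot: [[0.984, -0.181, 0.004], [-0.181, -0.984, 0.0], [0.004, -0.001, -1.0]]
wrist_force: [0.9, 1.1, -1.0]
gripper_width: 0.92
time_s: 43.67
tcp_pos: [0.5132, 0.0198, 0.2477]
ee_rot: [[0.985, -0.175, 0.001], [-0.175, -0.985, 0.001], [0.001, -0.001, -1.0]]
wrist_force: [0.2, -0.1, 0.2]
gripper_width: 0.916
time_s: 44.08
tcp_pos: [0.5149, 0.0157, 0.2467]
ee_rot: [[0.984, -0.18, -0.0], [-0.18, -0.984, -0.0], [-0.0, 0.0, -1.0]]
wrist_force: [0.2, -0.2, 0.7]
gripper_width: 0.92
t 44.08 tcp [0.5149 0.0157 0.2467] tool shift cm [ 8.65  0.02 -0.33] jaw ang -100.4 j6 59.8 F [ 0.2 -0.2  0.7] w 0.92 tilt [-0.0003 -0.0002]
[[216.61069124 164.09094526]]
[[235.93815532 210.9714162 ]]
```

View pics/w16.png

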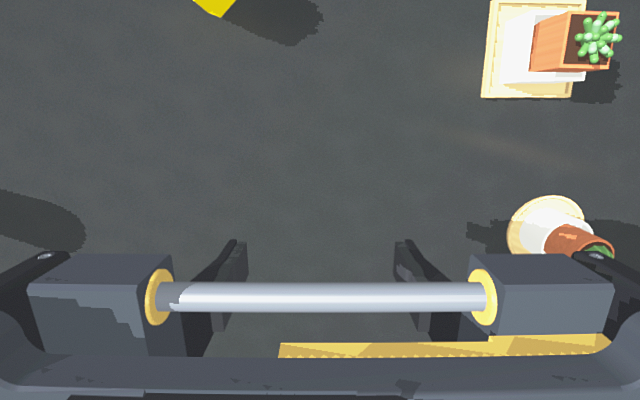

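View pics/s16.png

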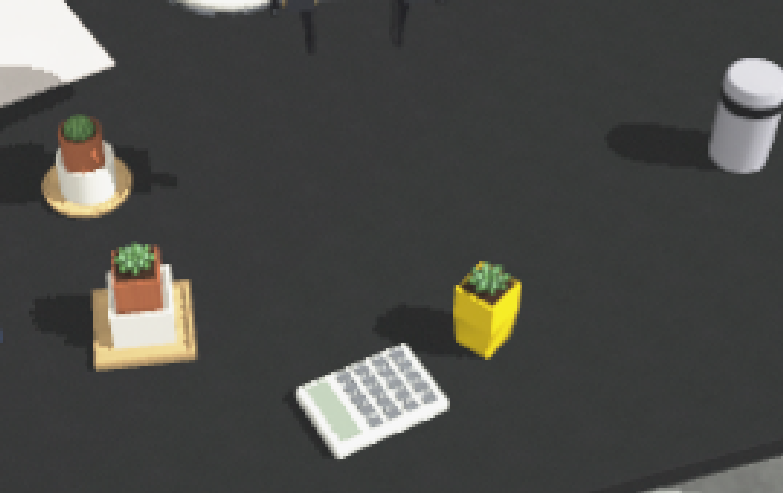

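View pics/t16.png

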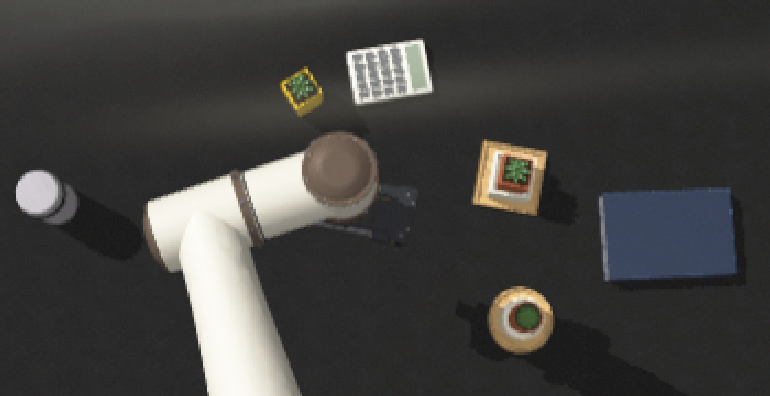

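All three views show both plants seated upright in their covers, scene zoom (80,165) and (138,300). The bystanders and the yellow look-alike are where they were, and the gripper is clear. I hand in.

```bash
python3 -c "
from station import finish_job
print(finish_job())"
```

```text
the job is handed in; nothing more can be done
None
```

The job is done and handed in at about 44 s of robot time. I stood the square and then the round cover pot in its own saucer. Only after that did I lower the round plant and then the square plant into their matching pots, releasing each on gentle contact.

**Seating:** Each plant reached floor contact within 0.1 mm of the height expected for fully down (TCP 56.6 mm for the round, 57.2 mm for the square). Wrist force readings stayed under about 6 N.

**Final pictures:** Both plants stand upright in their pots, nothing touches the gripper, and the book, calculator, tumbler and yellow plant look unmoved by eye.

**Centring:** The round cover is within about 1 mm of its saucer's centre. The square cover is about 3 mm off in x. The views disagreed by a few millimetres on where that saucer's centre is. I left the pot as it was, since the saucer allows about 15 mm of play on each side.

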